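# Snap a tube lamp between the spring clips of a lamp unit

### The arm

A 6-joint arm with a two-finger parallel gripper is mounted at the origin on the work surface. World frame = base frame: x ahead of the robot, y to its left, z up, the work surface at z = 0. Lengths are in m, angles in degrees, forces in N, time in s.
With the tool pointing down it reaches from about 0.4 to 0.825 m from the base axis. Payload 7 kg.
Tool frame: the origin (TCP) lies midway between the tips of the shut fingers; the grasp point (between the pads) lies 19 mm behind it (robot.hold_point_z is the distance from the TCP to the grasp point, in m); x points along the fingers, y is the direction in which the jaws open and shut, and the axes are right-handed (so a half turn about x gives the same grasp; the last joint's range is limited). The gripper opens to 88 mm and grips with 3 to 60 N. Pads are 19 mm wide; open, the fingers measure 130 mm over their backs; the gripper's body (78 mm by 193 mm) begins 47 mm behind the grasp point.
Start: joints at [85.548, 20.546, 0.682, 0, -70.136, -16.507], TCP at [0.241, 0.63, 0.227] pointing down, gripper open.
Joint ranges: [-176.03, 176.03], [-82.01, 121.73], [-58.28, 71.71], [-173.87, 95.51], [-174.79, -0.11], [-173.66, 173.66]. Speed limits (degrees/s): [136.94, 136.94, 172.46, 180, 180, 180].

### API

Orientations are given as [roll, pitch, yaw] about the fixed x, y, z axes, in that order (R = Rz(yaw) Ry(pitch) Rx(roll)).
In Python, from station import telemetry, optics, order, robot gives the robot as it stands.
- The arm moves only by the tool apply_moves, never from a script. Its argument "series" is a list of rows, each a list of 7 numbers: the shift along the world's x, y, z in cm, then the turn, a rotation vector about the world's x, y, z in rad, then the opening, from 0 (shut) to 1 (fully open). In form: [[x, y, z, rx, ry, rz, hand], ...]. A call has 1 to 10 rows; each row shifts and turns the commanded pose from where the row before left it; what a row does not reach is not made up. A row lasts 1/8 s, in which the tool goes at most 62.5 mm and 10.7 degrees, less where a joint would pass 70% of its speed; a pose out of reach is approached as far as the arm can. A call with a gripper value outside its range is refused whole. The fingers move at their own pace and stop on an object; "newtons" is the grip in N (left out, the last holds). Time passes only in rows, so rows that do not move let the fingers close. It gives the time, the measured TCP pose, the force and the opening at its end, in the units of the state.
- telemetry.read_state(): the state, without advancing time (a new reading comes with each control period).
- optics.capture(name): name is "side" or "top"; returns a dict with "frame" (384x512x3 uint8, blue, green, red), "camera_matrix" (3x3 intrinsics, pixels), "R" (3x3) and "t" (3): a world point X has camera coordinates R X + t. Camera axes: x right, y down, z forward; pixel columns grow to the right and rows downward; lengths in m; the calibration is good to about 2 mm. A picture is of the moment at which its call begins. There is no depth.
- order.finish_job(): hands the job in, once; it reports no verdict.
The state is a dict: "t": time; "joints": joint angles; "joint_velocities": joint speeds; "effort": joint torques, N m; "position": TCP position; "eef_rot": TCP orientation; "contact_force": force on the tool from outside, world axes, zero at the start; "wrist_torque": the same for the moment, N m; "finger_gap": finger opening in m.
Only numpy, scipy, OpenCV 4.12 (cv2) and the standard library are available. Lean on these libraries where they do the work, as an engineer would, in place of code of your own. Each camera call takes 0.05 s, during which the arm holds its last target.

### The job

Take the white tube lamp from the blue rack and press it straight down between the two brass spring clips of the lamp unit until it snaps past them and lies fully home on its two saddles; the lamp is fragile, so feel your way and ease off as soon as it is home. Then let go of it and flip the unit's red switch lever fully over to on. Leave the amber lamp in the rack and the other things on the bench alone.

Things in the scene. Friction and masses are not known exactly. Their poses are not given: they have to be found in the camera images.
- white_lamp_center (a point): Centre of the white tube lamp to be fitted: a rigid cylinder 24 mm in diameter and 100 mm long, about 120 g, with brass caps. Its long axis is its y. The last 4 mm at each end are a cone that narrows from 24 mm to an 8 mm flat tip. At first it lies in the rack, level, its axis 40 mm above the bench.
- amber_lamp_center (a point): Centre of the amber tube lamp, same size and shape, in the other place of the same rack (the two may be swapped). Stays there.
- rack: Fixed blue lamp rack, base 200 x 100 x 10 mm, origin under its centre. Two places 100 mm apart along its x (x = -50 and +50 mm); in each a lamp lies along the rack's y in two black V saddles 10 mm wide at y = +-32 mm. Between the saddles there is free room for fingers down to the base, 30 mm below the lamp's axis.
- unit_seat (a point): Lamp seat of the lamp unit, 62 mm above the bench: the lamp's centre when home if the clip carriage were at its lowest. Lamp axis along its y, z up. The rigid carriage with clips and saddles was locked 0 to 30 mm above its lowest (varies, not measured here), so the true home is 0 to 30 mm higher. Two black V saddles, 10 mm wide at y = +-32 mm; between them finger room to 34 mm below the home axis.
- switch_tip (a point): Centre of the red ball (26 mm in diameter) on the switch lever of the unit. The lever is 55 mm long, pivots 34 mm above the bench about an axis along the unit's y, 125 mm to the +y side of the unit seat; it leans to the unit's -x side when off and is pushed over to the +x side. It moves with about 1 N and stays where it is left.
- switch (a joint): Angle of the switch lever, rad: 0 off (leaning 0.5 rad to -x), 1.0 fully on (leaning 0.5 rad to +x), where it meets a stop.
- jar: Glass jar with a black cap, 52 mm across, 70 mm tall; bystander, origin under its centre.
- weight: Dark steel knob-shaped weight, 50 mm across, 50 mm tall; bystander, origin under its centre.
- screwdriver: Screwdriver lying on the bench along its x; bystander.
- pen: Pen, 130 mm long along its x, 9 mm thick; bystander, origin under its centre.
- parts_tray: Grey divided tray, 90 x 120 x 30 mm; bystander, origin under its centre.
- unit: Fixed dark grey lamp unit, base plate 130 x 250 x 12 mm, origin under its centre; seat 40 mm to its -y side, switch 85 mm to its +y side. Its aluminium carriage plate (carriage_c0, centre 37 mm under the home point) carries the saddles and two brass spring clips with flared lips that face the lamp's ends; their round noses, 9 mm above the home axis, are 92 mm apart at rest; 3.3 N plus 2.2 N per mm of spread.
- white_lamp: The white lamp; origin 12 mm below its axis. Feel of fitting: its cones touch the noses 22 mm above home, the push rises to some 6 to 14 N until 14 mm above home, falls as the flat tips slide past (one end may go first), then from 5 mm above home the clips pull it down by 5 to 9 N on to rigid saddles. Lamp-unit contact forces over 48 N in all (a push of about 20 N) break it.
Things that resemble listed ones, but are neither listed nor needed, are in the scene too. Leave any turquoise look-alike of the part that bears amber_lamp_center alone. Several things have the shape of the rack; the one meant has the colours described above.

How it is judged (in metres and radians):
On the way, in this order (a step that is already met when the one before it is completed fails the run):
1. the white lamp is snapped home between the clips (distance between white_lamp_center and carriage_c0 below 0.0387 m and x of white_lamp_center in the frame of unit_seat between -0.004 and 0.004 m and y of white_lamp_center in the frame of unit_seat between -0.005 and 0.005 m and angle between the y axis of white_lamp_center and the y axis of unit_seat, either way round below 0.06 rad), for 0.2 s.
2. the switch lever is flipped on (value of joint switch above 0.85 rad), for 0.2 s.
At the end, for the whole second after the job is handed in: The white lamp is at rest, snapped in between the clips and down on both saddles (centre at most 38.7 mm from that of the carriage plate, 37 when home; within 4 mm across, 5 mm along, 0.06 rad), the switch is past 0.85 rad and the amber lamp is in the rack (all of step 1 and value of joint switch above 0.85 rad and linear speed of white_lamp below 0.01 m/s and distance between amber_lamp_center and rack below 0.08 m); the robot touches nothing.
It fails at once if the white lamp is pressed against the unit with more than 48 N (contact force between white_lamp and unit above 48 N).
It fails at once if the switch is turned on before the lamp is home (value of joint switch above 0.6 rad and (distance between white_lamp_center and carriage_c0 above 0.045 m or horizontal distance between white_lamp_center and unit_seat above 0.015 m)).
It fails at once if the amber lamp is moved by more than 15 mm (distance of amber_lamp_center from where it was at the start of the episode above 0.015 m).
It fails at once if a bystander is moved by more than 30 mm (distance of any of jar, weight, screwdriver, pen, parts_tray from where it was at the start of the episode above 0.03 m).
It also fails if it takes over 64 s, if anything falls off the work surface, if the arm or the gripper's body presses on something with over 40 N, if the wrist force passes 120 N, or if a joint passes its speed limit or range.

## Working session

There is one attempt and no reset: what is moved stays moved. The work goes in short steps, Python scripts to look and compute and a tool call to move; the robot and the scene stay as the last step left them, time stands still between calls to the robot, and variables do not carry over. Pictures are saved under pics/ and viewed, and the job is handed in when it is done.

Besides the shell and the picture viewer there is one more tool, called after "Call:" as name(argument=value, ...) on one line, values as JSON. apply_moves: Moves the arm, as the interface text tells. Its arguments: {"type":"object","properties":{"series":{"type":"array","items":{"type":"array","items":{"type":"number"}}},"newtons":{"type":"number"}},"required":["series"]}

```bash
ls; mkdir -p pics
python3 - <<'E'
from station import telemetry, optics, order, robot
import cv2,json
print(telemetry.read_state()); print([a for a in dir(robot) if a[0]!='_'])
import pickle
for n in("side","top"):
    d=optics.capture(n); cv2.imwrite(f"pics/{n}0.png",d["frame"]); pickle.dump(d,open(f"{n}0.pkl","wb")); print(d["camera_matrix"],d["R"],d["t"])
E
```

```text
pics
{'t': 0.0, 'joints': array([ 8.55482718e+01,  2.05910768e+01,  6.31539847e-01, -1.96694869e-02,
       -7.01364492e+01, -1.65068628e+01]), 'joint_velocities': array([ 0.01844122, -0.07086346, -0.01215559,  0.06745068, -0.10643931,
       -0.06680811]), 'effort': array([-2.44351533e-03, -5.82718885e+01,  2.93060392e+01,  6.99701026e+00,
        7.04320759e-03, -1.61723692e-04]), 'position': array([0.24129424, 0.62984895, 0.22561119]), 'eef_rot': array([  95.60467359,   89.90224852, -105.36061623]), 'contact_force': array([-0.03402783,  0.2654184 ,  0.34621137]), 'wrist_torque': array([-0.00569209, -0.02562429,  0.05088526]), 'finger_gap': 0.08702962356945022}
['MotionError', 'hold_point_z']
[[419.55448757   0.         258.64038982]
 [  0.         419.55448757 189.33756093]
 [  0.           0.           1.        ]] [[ 0.86380327 -0.50378934 -0.00634116]
 [-0.34480436 -0.58193519 -0.73651978]
 [ 0.36736067  0.63839466 -0.67638628]] [-0.51321886  0.24332903  1.27243496]
[[471.27866546   0.         253.41426402]
 [  0.         471.27866546 189.84433318]
 [  0.           0.           1.        ]] [[ 0.00510641 -0.99997328 -0.00523146]
 [-0.99857404 -0.00482112 -0.05316618]
 [ 0.05313954  0.00549549 -0.99857198]] [-0.02861694  0.58950535  1.45693008]
```

View pics/side0.png

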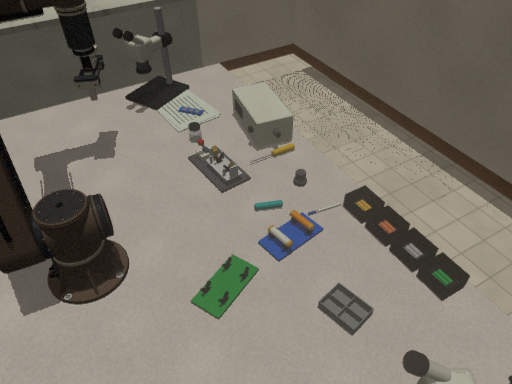

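View pics/top0.png

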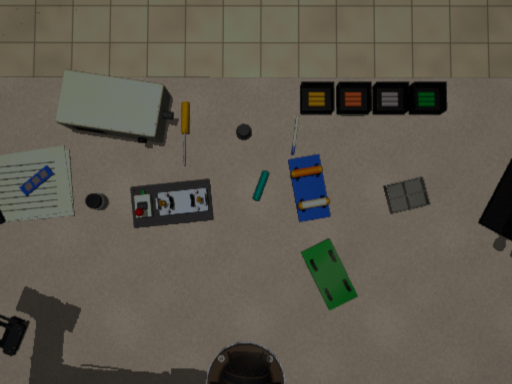

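The side and top views show the blue rack at top (309,187), with the white lamp at (314,203) and the amber at (306,172). The unit is at top (172,203), with the red switch at (139,211). I'll zoom in.

```bash
cat > h.py <<'E'
import pickle,numpy as np,cv2
def load(n): return pickle.load(open(n+'.pkl','rb'))
def proj(d,X):
    p=d["camera_matrix"]@(np.asarray(d["R"])@np.asarray(X,float)+d["t"]); return p[:2]/p[2]
def back(d,u,v,z):
    R=np.asarray(d["R"]);r=R.T@np.linalg.inv(d["camera_matrix"])@[u,v,1];c=-R.T@d["t"]
    return c+r*(z-c[2])/r[2]
def crop(d,u0,v0,w,h,s,fn): cv2.imwrite(fn,cv2.resize(d["frame"][v0:v0+h,u0:u0+w],None,fx=s,fy=s,interpolation=cv2.INTER_CUBIC))
def tri(obs):
    A=[];b=[]
    for d,u,v in obs:
        P=d["camera_matrix"]@np.hstack([d["R"],np.reshape(d["t"],(3,1))])
        for k,w in((0,u),(1,v)):
            q=P[k]-w*P[2];q=q/d["camera_matrix"][0,0];A.append(q[:3]);b.append(-q[3])
    return np.linalg.lstsq(np.array(A),np.array(b),rcond=None)[:2]
E
python3 - <<'E'
from h import *
t=load("top0");s=load("side0")
crop(t,125,170,100,65,8,"pics/tu.png");crop(t,280,145,60,85,7,"pics/tr.png")
crop(s,180,130,80,65,9,"pics/su.png");crop(s,250,195,85,70,8,"pics/sr.png")
E
```

```text
(no output)
```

View pics/tu.png

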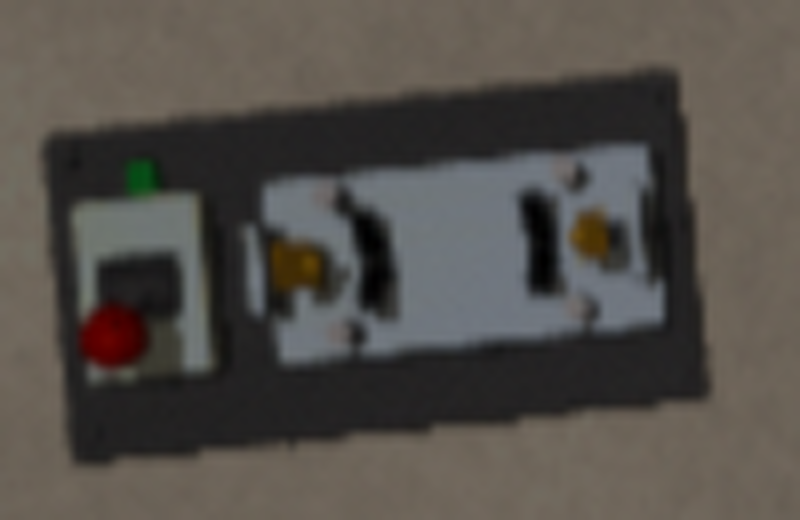

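View pics/tr.png

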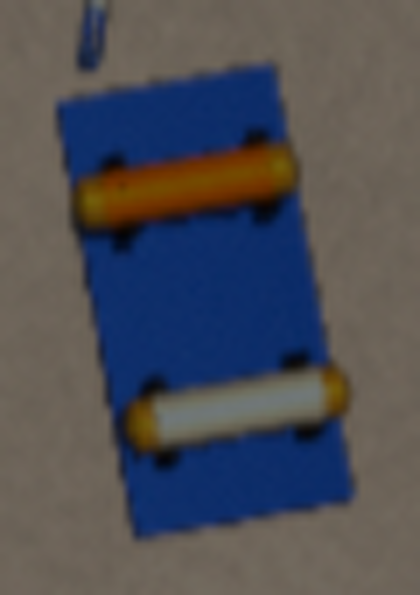

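View pics/su.png

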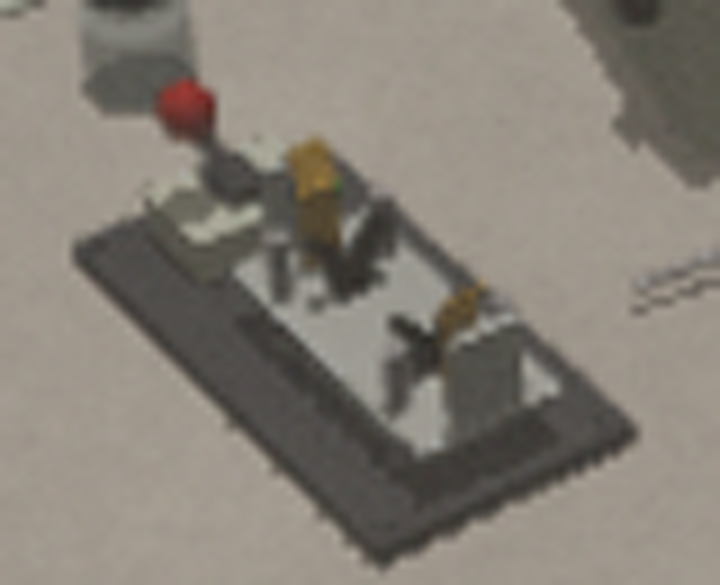

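View pics/sr.png

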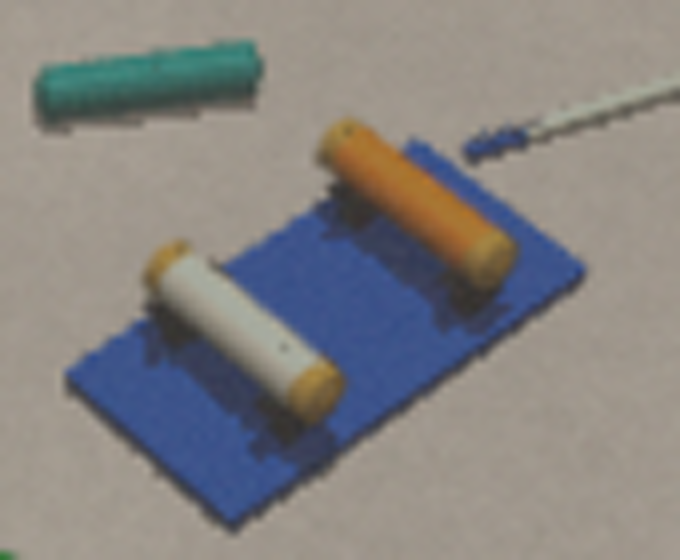

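Run:
```python
from h import *
from scipy.optimize import least_squares
t=load("top0");s=load("side0")
def px(L,k,o): return [((a+.5)/k-.5+o[0],(b+.5)/k-.5+o[1]) for a,b in L]
def fit(hx,hy,z,tp,sp,x0):
    c=[(hx,hy),(hx,-hy),(-hx,-hy),(-hx,hy)]
    def pts(p,i):
        C,S=np.cos(p[2]),np.sin(p[2]);a,b=c[i];return [p[0]+C*a-S*b,p[1]+S*a+C*b,z]
    def f(p): return np.concatenate([proj(d,pts(p,i))-q for d,L in((t,tp),(s,sp)) for i,q in L])
    r=least_squares(f,x0); print(r.x,np.degrees(r.x[2]),r.fun.reshape(-1,2).round(1).tolist()); return r.x
tu=px([(45,135),(675,70),(708,398),(75,462)],8,(125,170)); su=px([(635,435),(380,562),(75,250)],9,(180,130))
U=fit(.065,.125,.012,list(enumerate(tu)),list(zip((1,2,3),su)),[.6,.25,0])
tr=px([(58,103),(275,65),(352,500),(135,537)],7,(280,145)); sr=px([(412,140),(585,268),(232,518),(68,375)],8,(250,195))
Rk=fit(.1,.05,.01,list(enumerate(tr)),list(enumerate(sr)),[.6,-.2,0])
def w(P,l,z): C,S=np.cos(P[2]),np.sin(P[2]);return np.array([P[0]+C*l[0]-S*l[1],P[1]+S*l[0]+C*l[1],z])
print("seat",w(U,(0,-.04),.062),"ball",w(U,(-.055*np.sin(.5),.085),.034+.055*np.cos(.5)),"white",w(Rk,(-.05,0),.04))
for nm,a,b in(("ball",(113,335,8,125,170),(187,108,9,180,130)),("lampend+y",(143,424,7,280,145),(165,265,8,250,195)),("lampend-y",(335,388,7,280,145),(318,387,8,250,195)),("plate x-y+",(280,365,8,125,170),(236,265,9,180,130)),("plate x-y-",(665,325,8,125,170),(415,462,9,180,130)),("plate x+y-",(645,145,8,125,170),(560,393,9,180,130)),
 ("clipL top",(300,262,8,125,170),(315,160,9,180,130)),("clipR top",(592,235,8,125,170),(462,300,9,180,130))):
    q=[px([k[:2]],k[2],k[3:])[0] for k in(a,b)]
    X,r=tri([(t,*q[0]),(s,*q[1])]); print(nm,X.round(4),r)
print("back white ends z=.04",back(t,*px([(143,424)],7,(280,145))[0],.04),back(t,*px([(335,388)],7,(280,145))[0],.04))
```

```text
[0.54767919 0.22941639 0.10533972] 6.035521252011649 [[0.2, -0.2], [0.7, -0.0], [0.5, 0.3], [-0.0, 0.3], [0.6, -1.0], [-0.4, -0.9], [-0.6, -0.7]]
[ 0.59803399 -0.19943672  0.18164959] 10.407754929434784 [[-0.4, -0.2], [-0.2, -0.3], [0.6, 0.2], [0.1, 0.5], [0.6, -0.5], [0.6, -0.1], [-0.1, 0.6], [-0.9, -0.5]]
seat [0.55188499 0.18963811 0.062     ] ball [0.51251962 0.31117272 0.08226704] white [ 0.54885664 -0.20846934  0.04      ]
ball [0.5199 0.3143 0.0869] [1.29837088e-08]
lampend+y [ 0.5407 -0.1678  0.0444] [3.9763386e-06]
lampend-y [ 0.5574 -0.2517  0.0454] [1.26093789e-06]
plate x-y+ [0.5109 0.2603 0.0423] [7.98797323e-06]
plate x-y- [0.5245 0.1149 0.0355] [1.21025769e-06]
plate x+y- [0.5944 0.1231 0.0355] [3.235118e-08]
clipL top [0.547  0.2438 0.0944] [1.60854464e-07]
clipR top [0.5584 0.1362 0.09  ] [6.59633674e-07]
back white ends z=.04 [ 0.54206309 -0.16888704  0.04      ] [ 0.55825009 -0.25296072  0.04      ]
```

Run:
```python
from station import telemetry
from scipy.spatial.transform import Rotation as R
import numpy as np
s=telemetry.read_state(); M=R.from_euler('xyz',s['eef_rot'],degrees=True).as_matrix(); print(M.round(4))
y=M[:,1]; print(np.degrees(np.arctan2(y[1],y[0])), s['joints'])
```

```text
[[-4.000e-04 -3.578e-01 -9.338e-01]
 [-1.400e-03 -9.338e-01  3.578e-01]
 [-1.000e+00  1.500e-03 -1.000e-04]]
-110.96259989762035 [ 8.55484909e+01  2.05870522e+01  6.40170860e-01 -1.83170673e-02
 -7.01349197e+01 -1.65048494e+01]
```

Call:
apply_moves(series=[[2.6, -4.3, 0, 0, 0, -0.102, 1], [2.6, -4.3, 0, 0, 0, -0.102, 1], [2.6, -4.3, 0, 0, 0, -0.102, 1], [2.6, -4.3, 0, 0, 0, -0.102, 1], [2.6, -4.3, 0, 0, 0, -0.102, 1], [2.6, -4.3, 0, 0, 0, -0.102, 1], [2.6, -4.3, 0, 0, 0, -0.102, 1], [2.6, -4.3, 0, 0, 0, -0.102, 1], [2.6, -4.3, 0, 0, 0, -0.102, 1], [2.6, -4.3, 0, 0, 0, -0.102, 0.8]], newtons=25)

```text
t: 1.35
position: [0.5019, 0.1988, 0.2264]
eef_rot: [90.2, 90.0, -169.3]
contact_force: [0.4, 1.0, -0.4]
finger_gap: 0.0822
```

Call:
apply_moves(series=[[0.5, -4, 0, 0, 0, 0, 0.8], [0.5, -4, 0, 0, 0, 0, 0.8], [0.5, -4, 0, 0, 0, 0, 0.8], [0.5, -4, 0, 0, 0, 0, 0.8], [0.5, -4, 0, 0, 0, 0, 0.8], [0.5, -4, 0, 0, 0, 0, 0.8], [0.5, -4, 0, 0, 0, 0, 0.8], [0.5, -4, 0, 0, 0, 0, 0.8], [0.5, -4, 0, 0, 0, 0, 0.8], [0.4, -4, 0, 0, 0, 0, 0.8]])

```text
t: 2.6
position: [0.5503, -0.2009, 0.2262]
eef_rot: [60.0, 90.0, 160.6]
contact_force: [-0.1, -0.7, 0.7]
finger_gap: 0.07
```

```bash
cat > st.py <<'E'
from station import telemetry
from scipy.spatial.transform import Rotation as R
import numpy as np
s=telemetry.read_state(); M=R.from_euler('xyz',s['eef_rot'],degrees=True).as_matrix()
print('t',round(s['t'],2),'pos',s['position'].round(4),'F',s['contact_force'].round(2),'tq',s['wrist_torque'].round(2),'gap',round(s['finger_gap'],4))
print('xdir',M[:,0].round(4),'yawy',np.degrees(np.arctan2(M[1,1],M[0,1])).round(2))
E
python3 st.py
```

```text
t 2.6 pos [ 0.5503 -0.2009  0.2262] F [-0.14 -0.69  0.67] tq [ 0.08 -0.12 -0.04] gap 0.07
xdir [-6.e-04  2.e-04 -1.e+00] yawy -169.4
```

Call:
apply_moves(series=[[-0.1, -0.85, -3, 0, 0, 0, 0.8], [0, 0, -3, 0, 0, 0, 0.8], [0, 0, -3, 0, 0, 0, 0.8], [0, 0, -3, 0, 0, 0, 0.8], [0, 0, -1, 0, 0, 0, 0.8], [0, 0, 0, 0, 0, 0, 0.8]])

```text
t: 3.35
position: [0.5493, -0.2082, 0.0963]
eef_rot: [84.2, 89.9, -175.2]
contact_force: [0.1, 0.1, -0.1]
finger_gap: 0.0702
```

```bash
python3 st.py
python3 - <<'E'
from h import *
from station import optics
for n,b in(("side",(240,170,100,90,8)),("top",(270,130,90,100,7))):
    d=optics.capture(n);pickle.dump(d,open(n+"1.pkl","wb"));crop(d,*b[:4],6,f"pics/{n}1.png")
E
```

```text
t 3.35 pos [ 0.5493 -0.2082  0.0963] F [ 0.11  0.12 -0.08] tq [ 0.02 -0.06  0.04] gap 0.0702
xdir [-1.2e-03 -1.0e-04 -1.0e+00] yawy -169.39
```

View pics/side1.png

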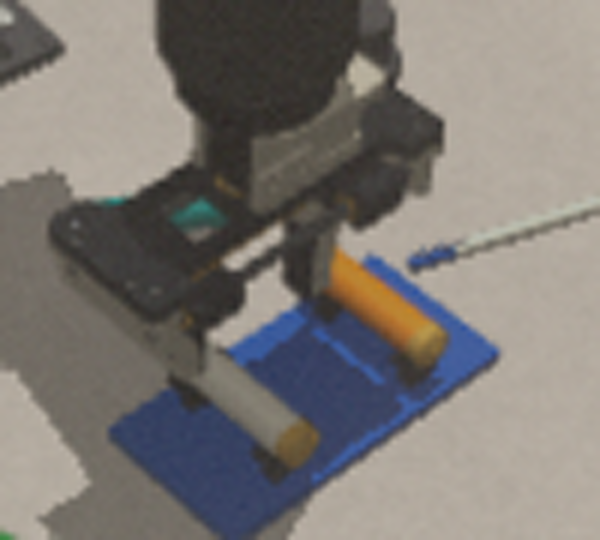

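The fingers straddle the white lamp, clear of the amber one. Next I descend and grip.

Call:
apply_moves(series=[[0, -0.1, -2, 0, 0, 0, 0.8], [0, 0, -2, 0, 0, 0, 0.8], [0, 0, -2, 0, 0, 0, 0.8], [0, 0, -1.3, 0, 0, 0, 0.8], [0, 0, 0, 0, 0, 0, 0.8], [0, 0, 0, 0, 0, 0, 0.8]])

```text
t: 4.2
position: [0.5502, -0.2093, 0.0245]
eef_rot: [-112.3, 89.9, -11.7]
contact_force: [0.1, 0.5, 1.1]
finger_gap: 0.0701
```

Call:
apply_moves(series=[[0, 0, 0, 0, 0, 0, 0.2], [0, 0, 0, 0, 0, 0, 0.2], [0, 0, 0, 0, 0, 0, 0.1], [0, 0, 0, 0, 0, 0, 0.1], [0, 0, 0, 0, 0, 0, 0.1], [0, 0, 0, 0, 0, 0, 0.1]], newtons=30)

```text
t: 4.95
position: [0.5506, -0.2092, 0.0239]
eef_rot: [-106.5, 89.9, -5.9]
contact_force: [3.5, 0.3, -0.0]
finger_gap: 0.0229
```

```bash
python3 st.py
```

```text
t 4.95 pos [ 0.5506 -0.2092  0.0239] F [ 3.49  0.31 -0.01] tq [ 0.28 -1.19  0.03] gap 0.0229
xdir [ 2.e-03 -2.e-04 -1.e+00] yawy -169.38
```

Call:
apply_moves(series=[[0, 0, 1, 0, 0, 0, 0.1], [0, 0, 2, 0, 0, 0, 0.1], [0, 0, 3, 0, 0, 0, 0.1], [0, 0, 3, 0, 0, 0, 0.1], [0, 0, 3, 0, 0, 0, 0.1], [0, 0, 3, 0, 0, 0, 0.1], [0, 0, 0, 0, 0, 0, 0.1], [0, 0, 0, 0, 0, 0, 0.1]])

```text
t: 5.95
position: [0.5485, -0.209, 0.1732]
eef_rot: [53.1, 89.9, 153.7]
contact_force: [-0.5, 0.0, -2.1]
finger_gap: 0.0228
```

```bash
python3 st.py
python3 - <<'E'
from h import *
from station import optics
for n in("side","top"):
    d=optics.capture(n);pickle.dump(d,open(n+"2.pkl","wb"))
    u,v=proj(d,[.55,-.21,.19]).astype(int);print(u,v);crop(d,u-50,v-45,100,90,6,f"pics/{n}2.png")
E
```

```text
t 5.95 pos [ 0.5485 -0.209   0.1732] F [-0.46  0.01 -2.12] tq [ 0.14  0.04 -0.01] gap 0.0228
xdir [-1.1e-03  6.0e-04 -1.0e+00] yawy -169.43
281 201
320 201
```

View pics/side2.png

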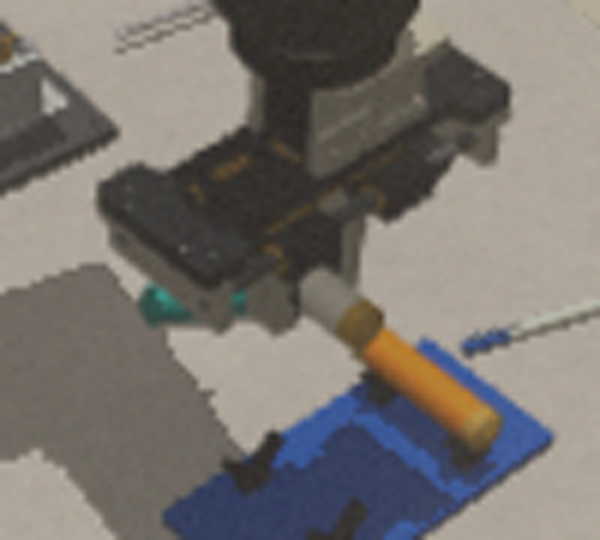

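View pics/top2.png

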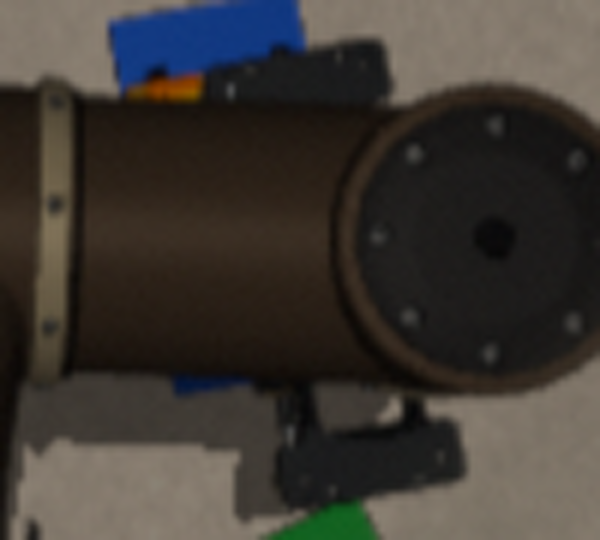

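```bash
python3 - <<'E'
from h import *
d=load("side2"); a=np.radians(10.6); ax=np.array([-np.sin(a),np.cos(a),0])
for z in(.016,.019):
  for off in(.046,.05):
    c=np.array([.5485,-.209,.1732+z])-ax*off; print(z,off,((proj(d,c)-[231,156]+.5)*6).round(0))
E
cat > c.py <<'E'
import sys
from h import *
d=load(sys.argv[1]);x,y,w,h,k=map(int,sys.argv[2:7]);crop(d,x,y,w,h,k,sys.argv[7])
E
python3 c.py side2 275 195 30 25 24 pics/end2.png
```

```text
0.016 0.046 [370. 330.]
0.016 0.05 [376. 335.]
0.019 0.046 [370. 326.]
0.019 0.05 [376. 330.]
```

View pics/end2.png

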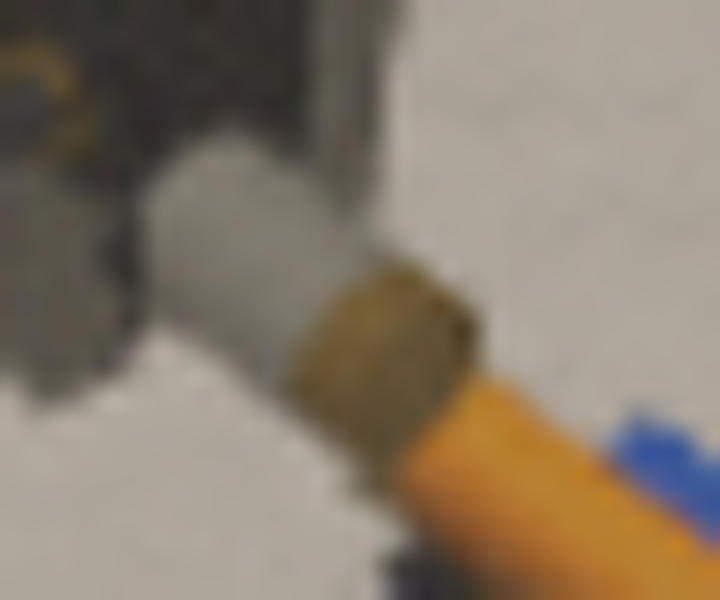

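Call:
apply_moves(series=[[0, 3, 0, 0, 0, -0.0079, 0.1], [0, 4, 0, 0, 0, -0.0079, 0.1], [0, 5, 0, 0, 0, -0.0079, 0.1], [0, 5, 0, 0, 0, -0.0079, 0.1], [0, 5, 0, 0, 0, -0.0079, 0.1], [0, 5, 0, 0, 0, -0.0079, 0.1], [0, 5, 0, 0, 0, -0.0079, 0.1], [0, 4, 0, 0, 0, -0.0079, 0.1], [0.1, 2.5, 0, 0, 0, -0.0079, 0.1], [0.2, 1.4, 0, 0, 0, -0.0079, 0.1]])

```text
t: 7.3
position: [0.5519, 0.1907, 0.1725]
eef_rot: [119.4, 89.9, -144.5]
contact_force: [-0.2, 0.4, -1.6]
finger_gap: 0.0232
```

Call:
apply_moves(series=[[0, 0, -1, 0, 0, 0, 0.1], [0, 0, -1, 0, 0, 0, 0.1], [0, 0, 0, 0, 0, 0, 0.1], [0, 0, 0, 0, 0, 0, 0.1]])

```text
t: 7.8
position: [0.5526, 0.1892, 0.1536]
eef_rot: [-171.9, 90.0, -75.8]
contact_force: [0.4, -0.3, -1.4]
finger_gap: 0.0232
```

```bash
python3 st.py
python3 - <<'E'
from h import *
from station import optics
for n in("side","top"):
    d=optics.capture(n);pickle.dump(d,open(n+"3.pkl","wb"))
    u,v=proj(d,[.55,.19,.12]).astype(int);print(u,v);crop(d,u-40,v-40,80,70,8,f"pics/{n}3.png")
E
```

```text
t 7.8 pos [0.5526 0.1892 0.1536] F [ 0.43 -0.31 -1.4 ] tq [ 0.06 -0.07 -0.03] gap 0.0232
xdir [ 0.e+00 -2.e-04 -1.e+00] yawy -173.97
221 149
178 201
```

View pics/side3.png

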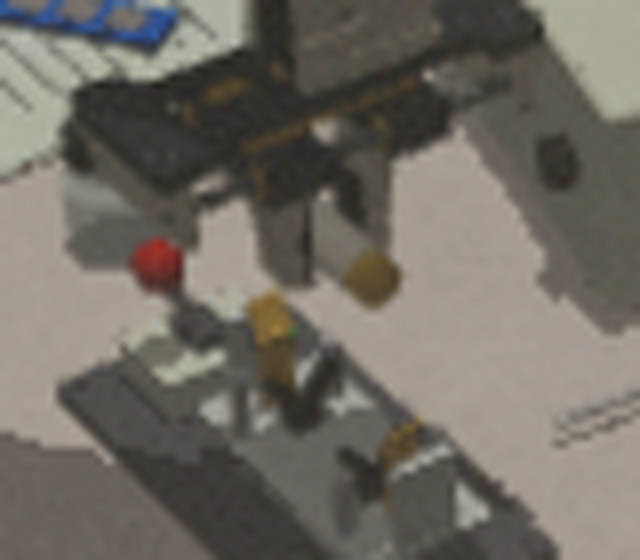

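View pics/top3.png

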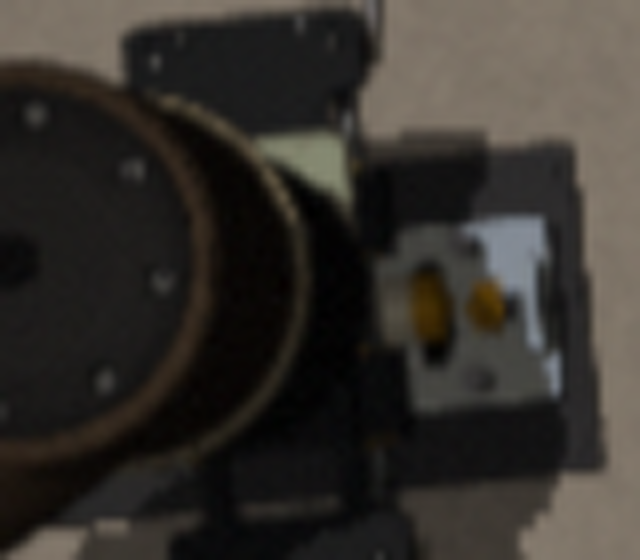

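Run:
```python
from h import *
t=load("top3");f=lambda U,V:((U+.5)/8-.5+138,(V+.5)/8-.5+161)
e=back(t,*f(452,308),.171);print("lamp end",e,"pred",np.array([.5526,.1892])-.05*np.array([-np.sin(.105),np.cos(.105)]))
print("clipR",back(t,*f(490,303),.09)); 
t=load("top0");f=lambda U,V:((U+.5)/8-.5+125,(V+.5)/8-.5+170)
# saddle centres (375,262),(540,243) approx
for z in(.05,.06,.07,.08): print(z,(back(t,*f(375,265),z)+back(t,*f(540,243),z))/2,(back(t,*f(300,265),z)+back(t,*f(590,235),z))/2)
# screws mean
print((back(t,*f(335,195),.04)+back(t,*f(572,175),.04)+back(t,*f(350,333),.04)+back(t,*f(582,308),.04))/4)
```

```text
lamp end [0.55478531 0.13911207 0.171     ] pred [0.55784036 0.13947537]
clipR [0.5593817  0.13568833 0.09      ]
0.05 [0.55172844 0.19251538 0.05      ] [0.55322988 0.19730592 0.05      ]
0.06 [0.55144754 0.19093954 0.06      ] [0.55293852 0.19569673 0.06      ]
0.07 [0.55116664 0.18936371 0.07      ] [0.55264717 0.19408754 0.07      ]
0.08 [0.55088574 0.18778788 0.08      ] [0.55235582 0.19247834 0.08      ]
[0.55251843 0.1932372  0.04      ]
```

```bash
python3 - <<'E'
from h import *
s=load("side3");t=load("top3")
ax=np.array([-np.sin(.105),np.cos(.105),0])
for z in(.168,.171,.174):
  c=np.array([.5526,.1892,z])-.05*ax; print(z,"side",(proj(s,c)-[181,109]+.5)*8,"top",(proj(t,c)-[138,161]+.5)*8)
f=lambda U,V:((U+.5)/8-.5+181,(V+.5)/8-.5+109); g=lambda U,V:((U+.5)/8-.5+138,(V+.5)/8-.5+161)
print(tri([(s,*f(378,280)),(t,*g(452,308))]))
E
python3 c.py side3 218 133 20 16 36 pics/e3s.png; python3 c.py top3 180 188 26 20 28 pics/e3t.png
```

```text
0.168 side [387.88051534 291.09390085] top [452.68849639 300.05783459]
0.171 side [387.50467037 285.48447657] top [451.56360441 299.7496763 ]
0.174 side [387.12777252 279.85933847] top [450.43358167 299.44011247]
(array([0.55408627, 0.13878072, 0.17553576]), array([7.47638343e-07]))
```

View pics/e3s.png

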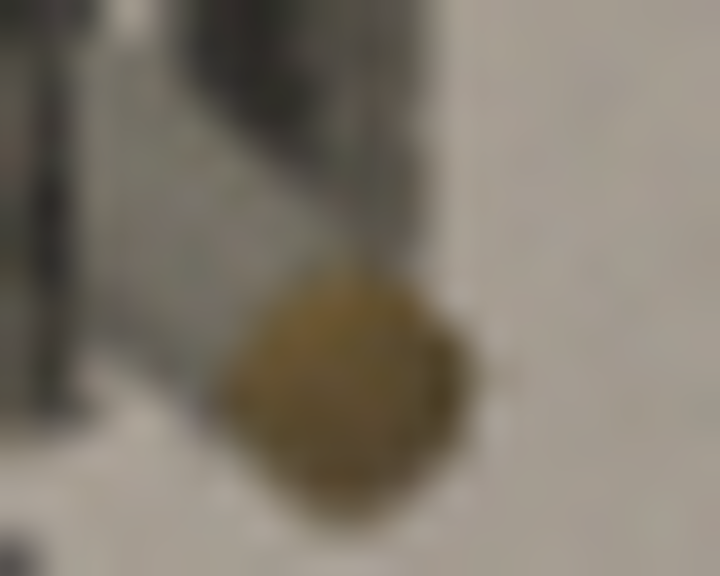

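View pics/e3t.png

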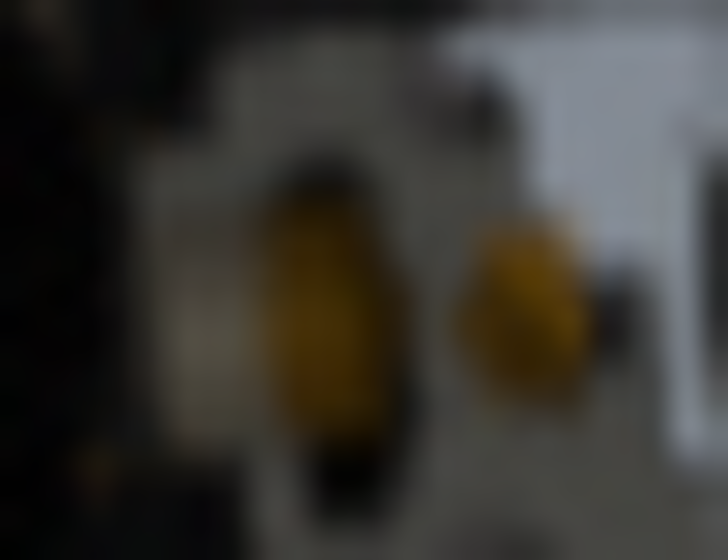

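Run:
```python
from h import *
import cv2
for n in("0","3"):
  t=load("top"+n) if n=="0" else load("top0"); 
t=load("top0");s=load("side0");s3=load("side3")
def red(d):
    f=d["frame"].astype(float);m=np.clip(f[...,2]-1.6*np.maximum(f[...,0],f[...,1])-15,0,60);m[:120]=0;m[230:]=0;m[:,:100]=0;m[:,230:]=0
    v,u=np.nonzero(m);w=m[v,u];return (u*w).sum()/w.sum(),(v*w).sum()/w.sum(),len(u)
a=red(t);b=red(s);print(a,b)
print(back(t,a[0],a[1],.0823),back(s,b[0],b[1],.0823),tri([(t,a[0],a[1]),(s,b[0],b[1])]))
a=np.array([.5125,.3112,.0823]);print(proj(t,a),proj(s,a))
# lamps in the rack from each cam at z .04
```

```text
(np.float64(138.43071815481392), np.float64(211.6058011532413), 52) (np.float64(200.17233238904632), np.float64(140.39754485363554), 18)
[0.51951174 0.31618703 0.0823    ] [0.52465168 0.32756072 0.0823    ] (array([0.51945523, 0.31352771, 0.09295755]), array([6.42283348e-11]))
[140.06024196 213.97085407] [199.03903151 143.52954097]
```

Call:
apply_moves(series=[[0, 0, -1.5, 0, 0, 0, 0.1], [0, 0, -1.5, 0, 0, 0, 0.1], [0, 0, -1.5, 0, 0, 0, 0.1], [0, 0, 0, 0, 0, 0, 0.1], [0, 0, 0, 0, 0, 0, 0.1]])

```text
t: 8.52
position: [0.5526, 0.1899, 0.1086]
eef_rot: [179.9, 90.0, -84.0]
contact_force: [-0.2, 0.1, -0.2]
finger_gap: 0.0233
```

```bash
python3 st.py
python3 - <<'E'
from h import *
from station import optics
for n in("side","top"):
    d=optics.capture(n);pickle.dump(d,open(n+"4.pkl","wb"))
E
python3 c.py side4 190 120 70 60 10 pics/e4s.png; python3 c.py top4 180 185 30 25 24 pics/e4t.png
```

```text
t 8.53 pos [0.5526 0.1899 0.1086] F [-0.22  0.08 -0.23] tq [ 0.07 -0.07  0.02] gap 0.0233
xdir [ 0.e+00 -3.e-04 -1.e+00] yawy -173.91
```

View pics/e4s.png

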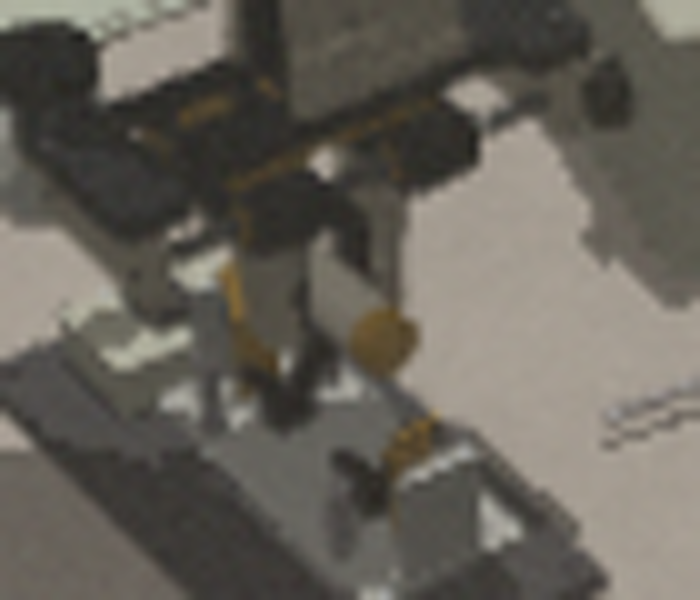

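View pics/e4t.png

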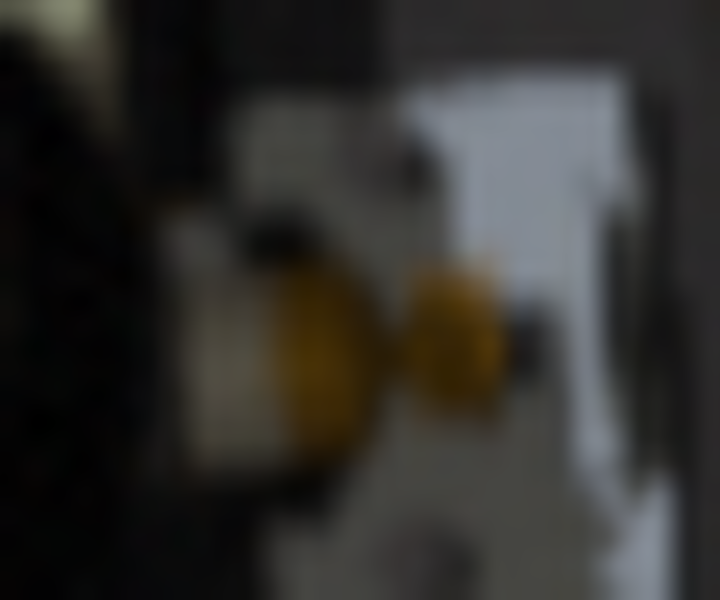

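Call:
apply_moves(series=[[0.07, 0, -0.3, 0, 0, 0, 0.1], [0, 0, -0.3, 0, 0, 0, 0.1], [0, 0, -0.3, 0, 0, 0, 0.1], [0, 0, 0, 0, 0, 0, 0.1]], newtons=40)

```text
t: 9.12
position: [0.5529, 0.1897, 0.0992]
eef_rot: [120.1, 90.0, -143.9]
contact_force: [-0.1, -0.4, -1.1]
finger_gap: 0.023
```

Call:
apply_moves(series=[[0, 0, -0.2, 0, 0, 0, 0.1], [0, 0, -0.2, 0, 0, 0, 0.1], [0, 0, 0, 0, 0, 0, 0.1]])

```text
t: 9.5
position: [0.5531, 0.1898, 0.0954]
eef_rot: [119.6, 90.0, -144.3]
contact_force: [-0.3, 1.0, -0.8]
finger_gap: 0.0235
```

Call:
apply_moves(series=[[0, 0, -0.2, 0, 0, 0, 0.1], [0, 0, -0.2, 0, 0, 0, 0.1], [0, 0, 0, 0, 0, 0, 0.1]])

```text
t: 9.88
position: [0.553, 0.1897, 0.0913]
eef_rot: [115.1, 90.0, -148.8]
contact_force: [0.1, 0.3, -1.3]
finger_gap: 0.0227
```

Call:
apply_moves(series=[[0, 0, -0.2, 0, 0, 0, 0.1], [0, 0, -0.2, 0, 0, 0, 0.1], [0, 0, 0, 0, 0, 0, 0.1]])

```text
t: 10.25
position: [0.553, 0.1897, 0.0873]
eef_rot: [118.8, 90.0, -145.2]
contact_force: [-0.1, 0.1, -1.4]
finger_gap: 0.0231
```

Call:
apply_moves(series=[[0, 0, -0.2, 0, 0, 0, 0.1], [0, 0, 0, 0, 0, 0, 0.1]])

```text
t: 10.5
position: [0.5531, 0.1897, 0.0854]
eef_rot: [116.3, 90.0, -147.6]
contact_force: [0.4, 0.1, -1.1]
finger_gap: 0.0229
```

Call:
apply_moves(series=[[0, 0, -0.2, 0, 0, 0, 0.1], [0, 0, 0, 0, 0, 0, 0.1]])

```text
t: 10.75
position: [0.553, 0.1898, 0.0834]
eef_rot: [110.8, 90.0, -153.1]
contact_force: [-0.2, -0.3, -1.5]
finger_gap: 0.0228
```

Call:
apply_moves(series=[[0, 0, -0.2, 0, 0, 0, 0.1], [0, 0, 0, 0, 0, 0, 0.1]])

```text
t: 11.0
position: [0.5532, 0.1898, 0.0815]
eef_rot: [122.0, 90.0, -142.0]
contact_force: [-0.2, 0.3, -1.5]
finger_gap: 0.0228
```

Call:
apply_moves(series=[[0, 0, -0.2, 0, 0, 0, 0.1], [0, 0, 0, 0, 0, 0, 0.1]])

```text
t: 11.25
position: [0.5534, 0.19, 0.0799]
eef_rot: [-75.6, 90.0, 20.5]
contact_force: [-1.3, 0.8, 2.7]
finger_gap: 0.0232
```

```bash
python3 st.py
python3 - <<'E'
from h import *
from station import optics
for n in("side","top"):
    d=optics.capture(n);pickle.dump(d,open(n+"5.pkl","wb"))
E
python3 c.py side5 190 120 70 60 10 pics/e5s.png; python3 c.py top5 180 185 30 25 24 pics/e5t.png
```

```text
t 11.25 pos [0.5534 0.19   0.0799] F [-1.25  0.82  2.66] tq [ 0.11  0.28 -0.01] gap 0.0232
xdir [ 5.e-04  2.e-04 -1.e+00] yawy -173.91
```

View pics/e5s.png

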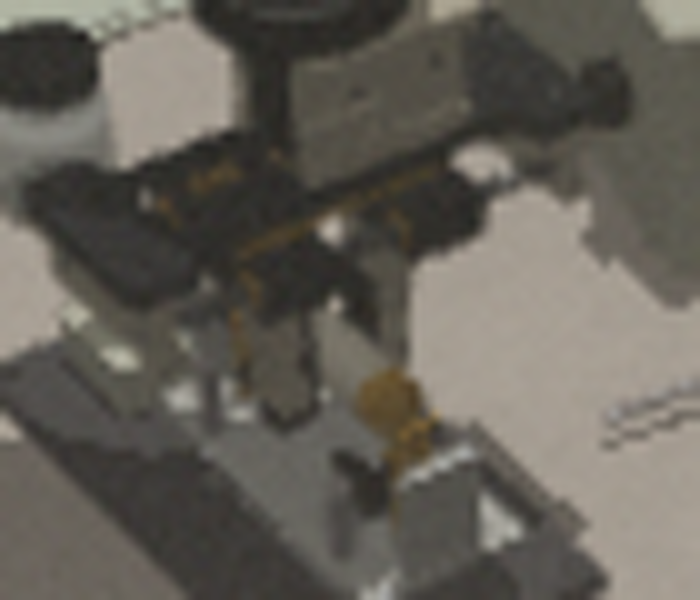

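View pics/e5t.png

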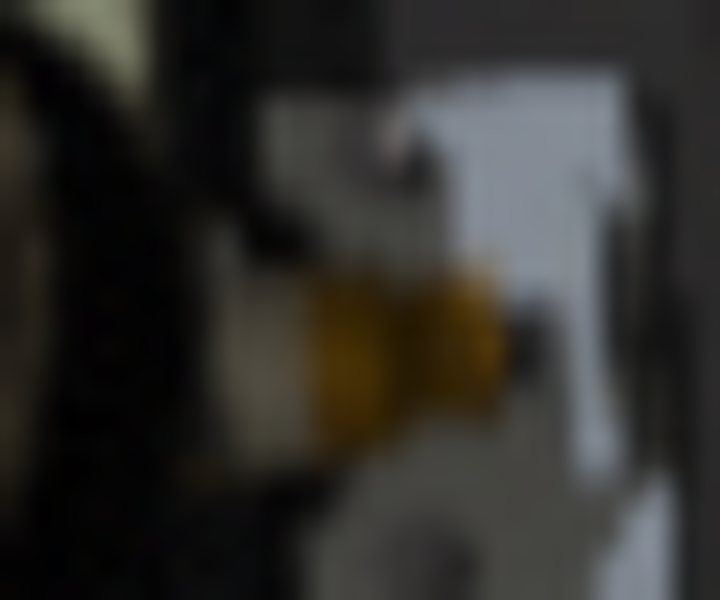

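Call:
apply_moves(series=[[0, 0, -0.2, 0, 0, 0, 0.1], [0, 0, 0, 0, 0, 0, 0.1]])

```text
t: 11.6
position: [0.5535, 0.1902, 0.078]
eef_rot: [-60.7, 89.9, 35.3]
contact_force: [-1.5, 3.0, 5.0]
finger_gap: 0.0232
```

Call:
apply_moves(series=[[0, 0, -0.2, 0, 0, 0, 0.1], [0, 0, 0, 0, 0, 0, 0.1]])

```text
t: 11.85
position: [0.5536, 0.1902, 0.0762]
eef_rot: [-66.9, 89.9, 29.2]
contact_force: [-1.0, 2.1, 6.7]
finger_gap: 0.0232
```

Call:
apply_moves(series=[[0, 0, -0.2, 0, 0, 0, 0.1], [0, 0, 0, 0, 0, 0, 0.1]])

```text
t: 12.1
position: [0.5537, 0.1901, 0.0743]
eef_rot: [-72.8, 89.9, 23.2]
contact_force: [-1.7, 0.0, 6.3]
finger_gap: 0.0227
```

Call:
apply_moves(series=[[0, 0, -0.2, 0, 0, 0, 0.1], [0, 0, 0, 0, 0, 0, 0.1]])

```text
t: 12.35
position: [0.5537, 0.1901, 0.0722]
eef_rot: [-71.2, 89.9, 24.9]
contact_force: [-1.0, 0.8, 4.3]
finger_gap: 0.0231
```

```bash
python3 st.py
```

```text
t 12.35 pos [0.5537 0.1901 0.0722] F [-1.05  0.82  4.31] tq [ 0.09  0.14 -0.07] gap 0.0231
xdir [ 1.3e-03  6.0e-04 -1.0e+00] yawy -173.91
```

Call:
apply_moves(series=[[0, 0, -0.2, 0, 0, 0, 0.1], [0, 0, 0, 0, 0, 0, 0.1]])

```text
t: 12.6
position: [0.5536, 0.1904, 0.07]
eef_rot: [-55.5, 89.9, 40.6]
contact_force: [-1.7, 2.8, 4.7]
finger_gap: 0.0229
```

Call:
apply_moves(series=[[0, 0, -0.2, 0, 0, 0, 0.1], [0, 0, 0, 0, 0, 0, 0.1]])

```text
t: 12.85
position: [0.5536, 0.1906, 0.068]
eef_rot: [-52.1, 89.9, 44.0]
contact_force: [-2.4, 5.1, 5.4]
finger_gap: 0.0231
```

Call:
apply_moves(series=[[0, 0, -0.2, 0, 0, 0, 0.1], [0, 0, 0, 0, 0, 0, 0.1]])

```text
t: 13.1
position: [0.5539, 0.1907, 0.0672]
eef_rot: [-64.2, 89.9, 31.9]
contact_force: [-5.5, 4.2, 15.2]
finger_gap: 0.0232
```

Call:
apply_moves(series=[[0, 0, -0.2, 0, 0, 0, 0.1], [0, 0, 0, 0, 0, 0, 0.1]])

```text
t: 13.35
position: [0.554, 0.1907, 0.0668]
eef_rot: [-70.2, 89.8, 25.9]
contact_force: [-11.1, 1.5, 27.9]
finger_gap: 0.0232
```

Call:
apply_moves(series=[[0, 0, 0.4, 0, 0, 0, 0.1], [0, 0, 0, 0, 0, 0, 0.1]])

```text
t: 13.6
position: [0.5536, 0.19, 0.0681]
eef_rot: [-75.3, 89.9, 20.8]
contact_force: [-0.5, 0.1, 5.7]
finger_gap: 0.0232
```

```bash
python3 st.py
python3 - <<'E'
from h import *
from station import optics
for n in("side","top"):
    d=optics.capture(n);pickle.dump(d,open(n+"6.pkl","wb"))
E
python3 c.py side6 190 120 70 60 10 pics/e6s.png; python3 c.py top6 140 165 80 70 8 pics/e6t.png
```

```text
t 13.6 pos [0.5536 0.19   0.0681] F [-0.48  0.09  5.74] tq [ 0.28  0.12 -0.01] gap 0.0232
xdir [ 1.1e-03  4.0e-04 -1.0e+00] yawy -173.91
```

View pics/e6s.png

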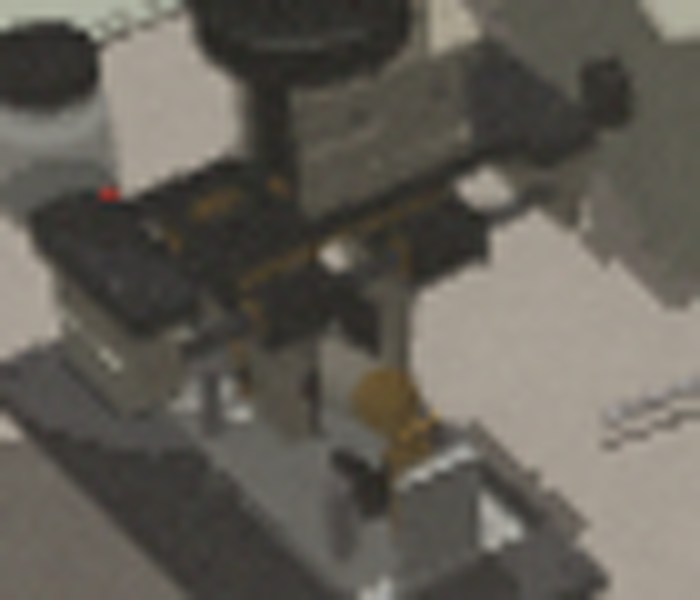

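View pics/e6t.png

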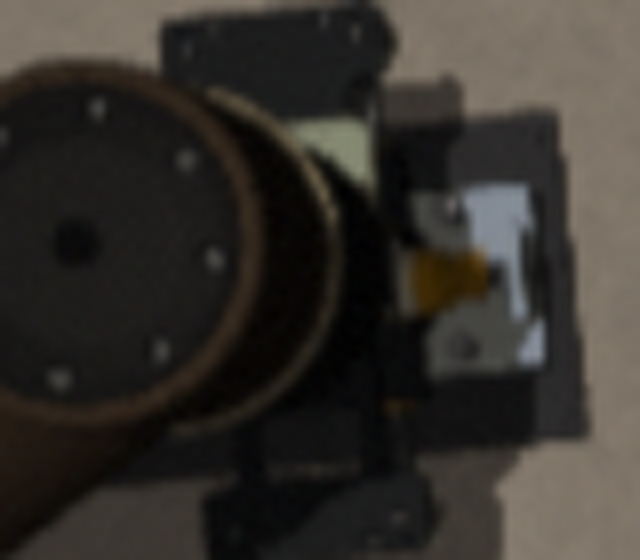

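Run:
```python
from h import *
a=load("side5")["frame"][145:170,212:240];b=load("side6")["frame"][145:170,212:240]
f=lambda x:cv2.resize(x,None,fx=14,fy=20 and 14,interpolation=cv2.INTER_CUBIC)
im=np.hstack([f(a),f(b)]);im=np.clip(im.astype(float)*1.6,0,255).astype(np.uint8);cv2.imwrite("pics/cmp56.png",im)
d=load("side6");ax=np.array([-np.sin(.105),np.cos(.105),0])
for nm,p,zc,th in(("5 level",.0799,.0165,0),("6 level",.0681,.0165,0),("6 slip",.0681,.0283,0),("6 tilt",.0681,.0165,np.arcsin(.24))):
    c=np.array([.5536,.19,p+zc]);u=np.cos(th)*-ax+np.array([0,0,np.sin(th)])
    print(nm,[((proj(d,c+u*l)-[212,145]+.5)*14).round(0).tolist() for l in(.02,.035,.05)])
```

```text
5 level [[198.0, 171.0], [230.0, 200.0], [262.0, 229.0]]
6 level [[201.0, 206.0], [232.0, 235.0], [264.0, 265.0]]
6 slip [[198.0, 171.0], [230.0, 200.0], [262.0, 229.0]]
6 tilt [[198.0, 191.0], [228.0, 208.0], [259.0, 225.0]]
```

View pics/cmp56.png

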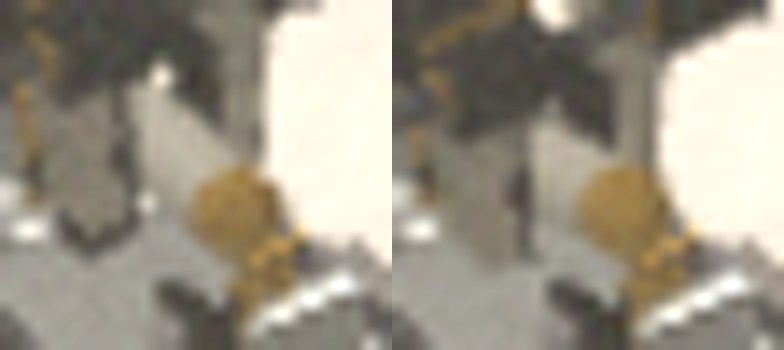

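The tilt is confirmed. The +y end snapped in first and the lamp spun in the pads, so the −y end is still up on its nose. I'll let go and press that end down from above with shut fingers.

Call:
apply_moves(series=[[0, 0, 0, 0, 0, 0, 0.3], [0, 0, 0, 0, 0, 0, 0.45], [0, 0, 0, 0, 0, 0, 0.5], [0, 0, 0, 0, 0, 0, 0.5]])

```text
t: 14.2
position: [0.553, 0.1896, 0.0672]
eef_rot: [119.3, 90.0, -144.6]
contact_force: [-0.1, -0.7, 0.7]
finger_gap: 0.0435
```

Call:
apply_moves(series=[[0, 0, 1, 0, 0, 0, 0.5], [0, 0, 2, 0, 0, 0, 0.5], [0, 0, 2, 0, 0, 0, 0.5], [0, 0, 2, 0, 0, 0, 0.3], [0.33, -3.1, 0, 0, 0, 0, 0], [0, 0, 0, 0, 0, 0, 0], [0, 0, 0, 0, 0, 0, 0], [0, 0, 0, 0, 0, 0, 0]])

```text
t: 15.2
position: [0.5565, 0.1593, 0.1377]
eef_rot: [-67.0, 90.0, 29.1]
contact_force: [-0.4, -0.2, 0.5]
finger_gap: 0.0018
```

```bash
python3 st.py
python3 - <<'E'
from h import *
from station import optics
for n in("side","top"):
    d=optics.capture(n);pickle.dump(d,open(n+"7.pkl","wb"))
E
python3 c.py side7 185 120 75 60 10 pics/e7s.png; python3 c.py top7 140 165 80 70 8 pics/e7t.png
```

```text
t 15.2 pos [0.5565 0.1593 0.1377] F [-0.45 -0.17  0.54] tq [ 0.05 -0.02  0.02] gap 0.0018
xdir [ 1.e-04  0.e+00 -1.e+00] yawy -173.9
```

View pics/e7s.png

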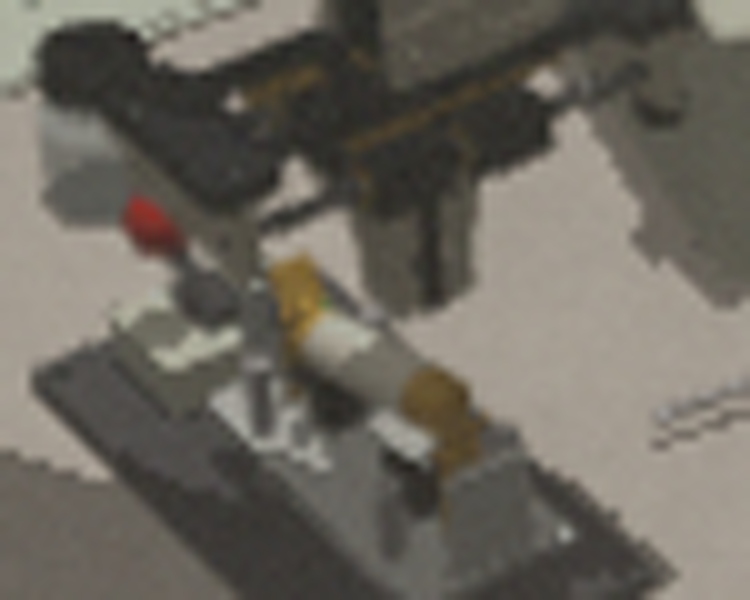

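View pics/e7t.png

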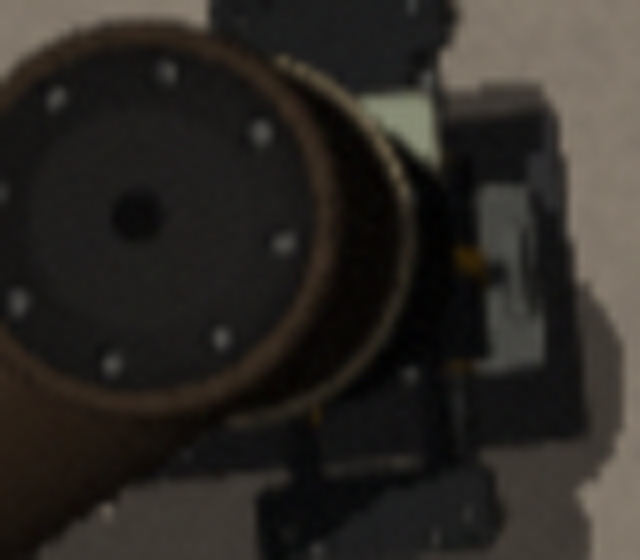

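The lamp's +y end is in its clip and its −y end (435,395) is up on the nose. Next I press down at local y ≈ −31 mm.

Call:
apply_moves(series=[[0, 0, -1, 0, 0, 0, 0], [0, 0, -1, 0, 0, 0, 0], [0, 0, -0.8, 0, 0, 0, 0], [0, 0, 0, 0, 0, 0, 0]])

```text
t: 15.8
position: [0.5565, 0.1586, 0.109]
eef_rot: [143.7, 89.9, -120.2]
contact_force: [-0.6, -0.4, 2.2]
finger_gap: 0.0008
```

Call:
apply_moves(series=[[0, 0, -0.2, 0, 0, 0, 0], [0, 0, 0, 0, 0, 0, 0]])

```text
t: 16.05
position: [0.5572, 0.1589, 0.1083]
eef_rot: [-88.1, 89.9, 8.0]
contact_force: [-0.1, -0.7, 7.0]
finger_gap: 0.0005
```

Call:
apply_moves(series=[[0, 0, -0.2, 0, 0, 0, 0], [0, 0, 0, 0, 0, 0, 0]])

```text
t: 16.3
position: [0.5583, 0.1593, 0.1076]
eef_rot: [-81.7, 89.8, 14.4]
contact_force: [-0.8, -1.4, 13.3]
finger_gap: 0.0004
```

Call:
apply_moves(series=[[0, 0, -0.1, 0, 0, 0, 0], [0, 0, 0, 0, 0, 0, 0]])

```text
t: 16.55
position: [0.5588, 0.1595, 0.1072]
eef_rot: [-81.1, 89.7, 15.1]
contact_force: [-0.5, -1.0, 15.0]
finger_gap: 0.0008
```

Call:
apply_moves(series=[[0, 0, 0.2, 0, 0, 0, 0]])

```text
t: 16.68
position: [0.558, 0.1594, 0.1082]
eef_rot: [-75.0, 89.8, 21.1]
contact_force: [0.3, 0.1, 4.7]
finger_gap: 0.0002
```

```bash
python3 st.py
python3 - <<'E'
from h import *
from station import optics
for n in("side","top"):
    d=optics.capture(n);pickle.dump(d,open(n+"8.pkl","wb"))
E
python3 c.py side8 205 130 45 40 15 pics/e8s.png; python3 c.py top8 170 175 50 45 14 pics/e8t.png
```

```text
t 16.68 pos [0.558  0.1594 0.1082] F [0.25 0.1  4.75] tq [ 0.19 -0.2   0.01] gap 0.0002
xdir [ 0.0035  0.0014 -1.    ] yawy -173.89
```

View pics/e8s.png

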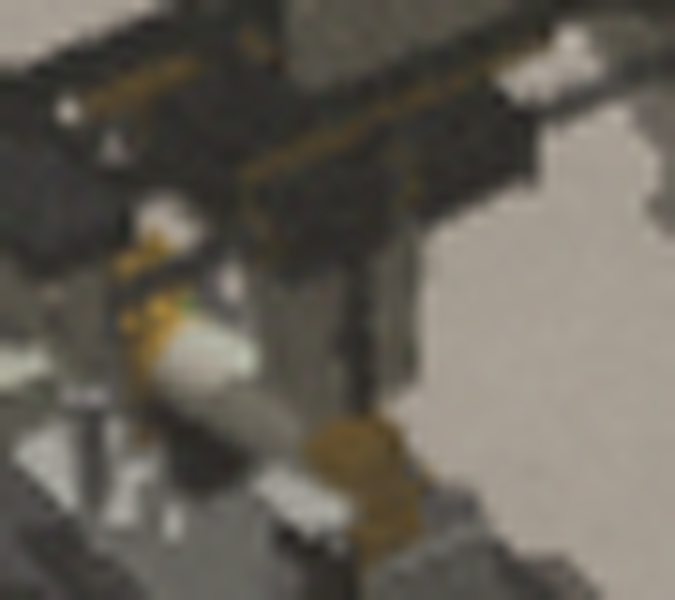

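View pics/e8t.png

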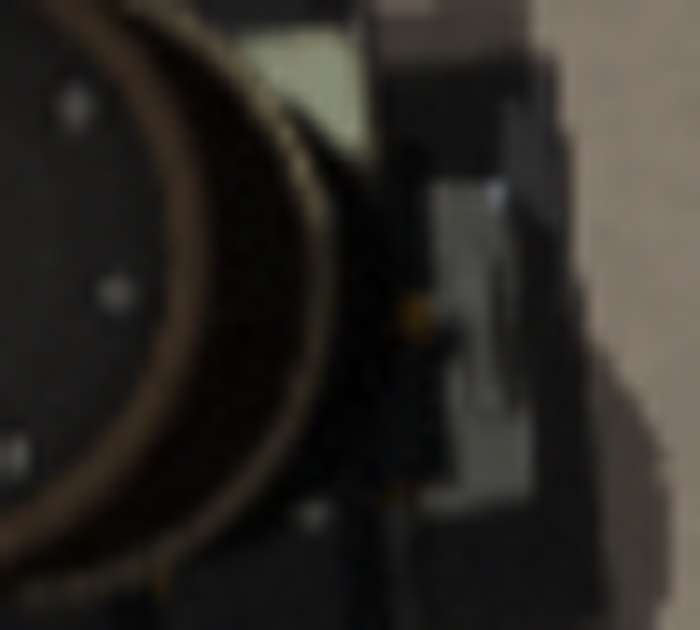

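Call:
apply_moves(series=[[0, 0, 1, 0, 0, 0, 0], [0, 0, 2, 0, 0, 0, 0.5], [-0.25, 1.8, 0, 0, 0, 0, 0.5], [0, 0, 0, 0, 0, 0, 0.5], [0, 0, 0, 0, 0, 0, 0.5]])

```text
t: 17.4
position: [0.5534, 0.1769, 0.1358]
eef_rot: [111.1, 89.9, -152.8]
contact_force: [0.1, -0.5, 0.7]
finger_gap: 0.035
```

```bash
python3 st.py
python3 - <<'E'
from h import *
from station import optics
for n in("side","top"):
    d=optics.capture(n);pickle.dump(d,open(n+"9.pkl","wb"))
E
python3 c.py side9 195 130 55 50 13 pics/e9s.png
```

```text
t 17.4 pos [0.5534 0.1769 0.1358] F [ 0.12 -0.54  0.72] tq [ 0.08 -0.04  0.01] gap 0.035
xdir [-1.2e-03 -6.0e-04 -1.0e+00] yawy -173.9
```

View pics/e9s.png

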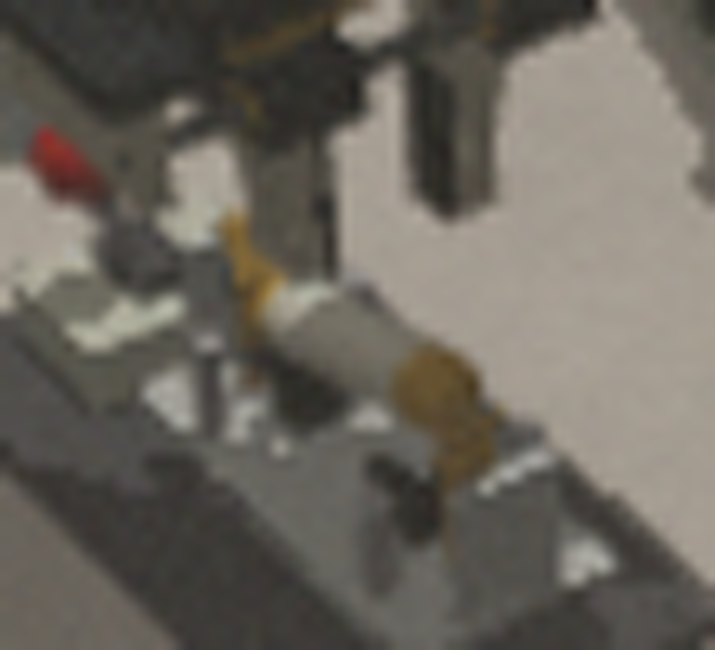

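Call:
apply_moves(series=[[0.05, 0, -2, 0, 0, 0, 0.5], [0, 0, -2, 0, 0, 0, 0.5], [0, 0, -1.5, 0, 0, 0, 0.5], [0, 0, -1, 0, 0, 0, 0.5], [0, 0, 0, 0, 0, 0, 0.5], [0, 0, 0, 0, 0, 0, 0.5]])

```text
t: 18.25
position: [0.5549, 0.177, 0.0721]
eef_rot: [-72.0, 90.0, 24.1]
contact_force: [0.8, 0.8, -0.9]
finger_gap: 0.0439
```

Call:
apply_moves(series=[[0, 0, 0, 0, 0, 0, 0.2], [0, 0, 0, 0, 0, 0, 0.1], [0, 0, 0, 0, 0, 0, 0.1], [0, 0, 0, 0, 0, 0, 0.1], [0, 0, 0, 0, 0, 0, 0.1]], newtons=60)

```text
t: 18.88
position: [0.5548, 0.1771, 0.0718]
eef_rot: [-68.3, 90.0, 27.8]
contact_force: [1.7, 0.8, 1.6]
finger_gap: 0.023
```

Call:
apply_moves(series=[[-0.02, 0.2, 0, 0, 0, 0, 0.1], [0, 0, 0, 0, 0, 0, 0.1]])

```text
t: 19.12
position: [0.5543, 0.1784, 0.0715]
eef_rot: [158.3, 90.0, -105.7]
contact_force: [3.0, -3.2, 0.3]
finger_gap: 0.0223
```

Call:
apply_moves(series=[[-0.02, 0.2, 0, 0, 0, 0, 0.1], [0, 0, 0, 0, 0, 0, 0.1]])

```text
t: 19.38
position: [0.5538, 0.1799, 0.0713]
eef_rot: [143.7, 89.9, -120.2]
contact_force: [2.9, -5.5, 0.1]
finger_gap: 0.0223
```

Lamp moved about 3 mm toward +y with a soft, spring-like reaction. Now I press down.

Call:
apply_moves(series=[[0, 0.1, -0.2, 0, 0, 0, 0.1], [0, 0, 0, 0, 0, 0, 0.1]])

```text
t: 19.62
position: [0.554, 0.1805, 0.0697]
eef_rot: [158.6, 89.9, -105.3]
contact_force: [2.5, -7.1, 2.9]
finger_gap: 0.0226
```

Call:
apply_moves(series=[[0, 0, -0.2, 0, 0, 0, 0.1], [0, 0, 0, 0, 0, 0, 0.1]])

```text
t: 19.88
position: [0.5544, 0.1805, 0.0683]
eef_rot: [-174.9, 89.9, -78.8]
contact_force: [2.5, -9.2, 7.3]
finger_gap: 0.0227
```

Call:
apply_moves(series=[[0, 0, -0.2, 0, 0, 0, 0.1], [0, 0, 0, 0, 0, 0, 0.1]])

```text
t: 20.12
position: [0.5548, 0.1803, 0.067]
eef_rot: [-153.2, 89.9, -57.1]
contact_force: [2.9, -11.4, 11.7]
finger_gap: 0.0225
```

```bash
python3 st.py
python3 - <<'E'
from h import *
from station import optics
for n in("side","top"):
    d=optics.capture(n);pickle.dump(d,open(n+"10.pkl","wb"))
f=lambda x:cv2.resize(x["frame"][130:180,200:245],None,fx=8,fy=8,interpolation=cv2.INTER_CUBIC)
cv2.imwrite("pics/c10.png",np.hstack([f(load("side9")),f(load("side10"))]))
E
```

```text
t 20.12 pos [0.5548 0.1803 0.067 ] F [  2.89 -11.42  11.74] tq [-3.28 -0.72 -0.03] gap 0.0225
xdir [ 0.001  -0.0016 -1.    ] yawy -173.91
```

View pics/c10.png

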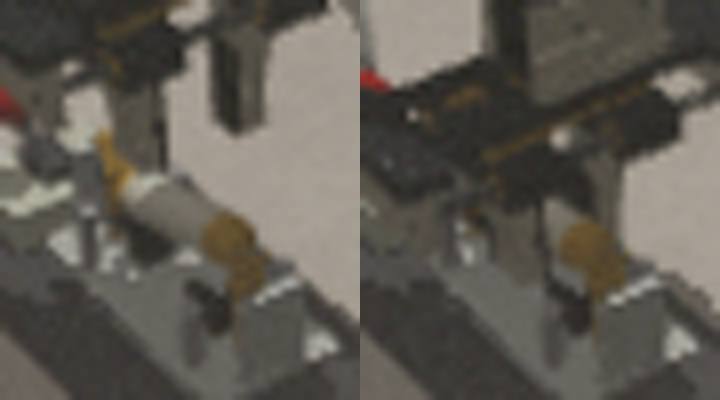

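Call:
apply_moves(series=[[0, 0, 0, 0.06, 0.006, 0, 0.1], [0, 0, 0, 0.06, 0.006, 0, 0.1], [0, 0, 0, 0, 0, 0, 0.1]])

```text
t: 20.6
position: [0.5541, 0.1812, 0.0655]
eef_rot: [-0.2, 83.0, 95.8]
contact_force: [-0.4, -0.4, -0.2]
finger_gap: 0.0228
```

```bash
python3 st.py
python3 - <<'E'
from h import *
from station import optics
for n in("side",):
    d=optics.capture(n);pickle.dump(d,open(n+"11.pkl","wb"))
f=lambda x:cv2.resize(x["frame"][130:180,200:245],None,fx=8,fy=8,interpolation=cv2.INTER_CUBIC)
cv2.imwrite("pics/c11.png",np.hstack([f(load("side10")),f(load("side11"))]))
E
```

```text
t 20.6 pos [0.5541 0.1812 0.0655] F [-0.4  -0.35 -0.24] tq [-0.58 -0.22 -0.15] gap 0.0228
xdir [-0.0122  0.1204 -0.9927] yawy -174.05
```

View pics/c11.png

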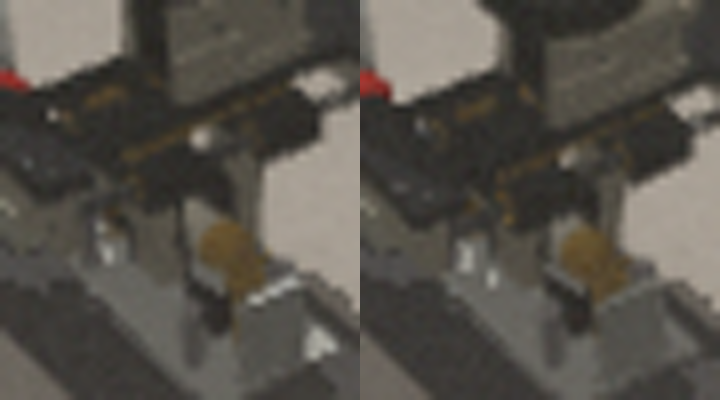

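The forces dropped and the −y end came down, so it's sliding past the nose. I'll continue gently.

Call:
apply_moves(series=[[0, 0, -0.15, 0.03, 0.003, 0, 0.1], [0, 0, 0, 0, 0, 0, 0.1]])

```text
t: 20.9
position: [0.5541, 0.182, 0.0638]
eef_rot: [-0.4, 81.4, 95.7]
contact_force: [2.2, 0.4, -3.1]
finger_gap: 0.0225
```

Call:
apply_moves(series=[[0, 0, -0.15, 0.03, 0.003, 0, 0.1], [0, 0, 0, 0, 0, 0, 0.1]])

```text
t: 21.15
position: [0.5542, 0.1822, 0.0622]
eef_rot: [-0.4, 79.7, 95.7]
contact_force: [4.5, 2.4, -4.7]
finger_gap: 0.023
```

Call:
apply_moves(series=[[0, 0, -0.15, 0.02, 0.002, 0, 0.1], [0, 0, 0, 0, 0, 0, 0.1]])

```text
t: 21.4
position: [0.5542, 0.1822, 0.0609]
eef_rot: [-0.4, 78.5, 95.6]
contact_force: [3.3, 3.8, -3.5]
finger_gap: 0.0226
```

```bash
python3 st.py
python3 - <<'E'
from h import *
from station import optics
for n in("side","top"):
    d=optics.capture(n);pickle.dump(d,open(n+"12.pkl","wb"))
f=lambda x:cv2.resize(x["frame"][130:180,200:245],None,fx=8,fy=8,interpolation=cv2.INTER_CUBIC)
cv2.imwrite("pics/c12.png",np.hstack([f(load("side11")),f(load("side12"))]))
E
```

```text
t 21.4 pos [0.5542 0.1822 0.0609] F [ 3.26  3.78 -3.54] tq [ 0.34 -1.23 -0.25] gap 0.0226
xdir [-0.0196  0.1992 -0.9798] yawy -173.96
```

View pics/c12.png

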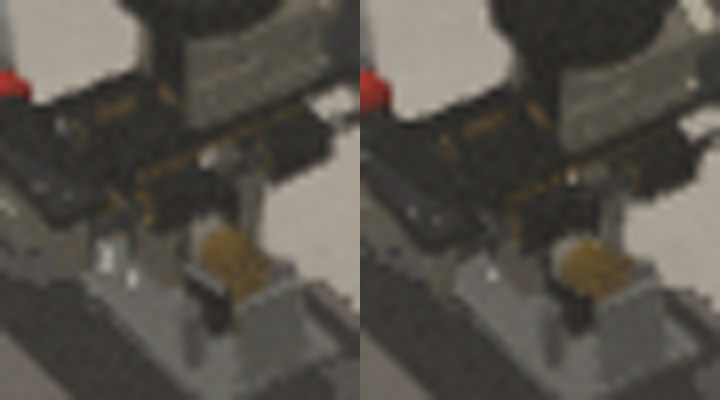

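Call:
apply_moves(series=[[0, 0, -0.1, 0.02, 0.002, 0, 0.1], [0, 0, 0, 0, 0, 0, 0.1]])

```text
t: 21.75
position: [0.5541, 0.182, 0.0598]
eef_rot: [-0.4, 77.3, 95.7]
contact_force: [3.7, 5.6, -6.0]
finger_gap: 0.0226
```

Call:
apply_moves(series=[[0, 0, -0.1, 0, 0, 0, 0.1], [0, 0, 0, 0, 0, 0, 0.1]])

```text
t: 22.0
position: [0.5542, 0.1819, 0.0591]
eef_rot: [-0.4, 77.3, 95.6]
contact_force: [2.8, 3.5, -2.2]
finger_gap: 0.0229
```

Call:
apply_moves(series=[[0, 0, -0.05, 0, 0, 0, 0.1], [0, 0, 0, 0, 0, 0, 0.1]])

```text
t: 22.25
position: [0.5542, 0.1819, 0.0588]
eef_rot: [-0.5, 77.3, 95.6]
contact_force: [1.8, 2.9, 0.9]
finger_gap: 0.0228
```

Call:
apply_moves(series=[[0, 0, 0, 0, 0, 0, 0.3], [0, 0, 0, 0, 0, 0, 0.4], [0, 0, 0, 0, 0, 0, 0.5], [0, 0, 0, 0, 0, 0, 0.5]])

```text
t: 22.75
position: [0.5537, 0.1815, 0.0583]
eef_rot: [-0.2, 77.4, 95.9]
contact_force: [-0.2, -0.5, -0.5]
finger_gap: 0.0432
```

```bash
python3 st.py
python3 - <<'E'
from h import *
from station import optics
for n in("side","top"):
    d=optics.capture(n);pickle.dump(d,open(n+"13.pkl","wb"))
f=lambda x:cv2.resize(x["frame"][130:180,200:245],None,fx=8,fy=8,interpolation=cv2.INTER_CUBIC)
cv2.imwrite("pics/c13.png",np.hstack([f(load("side12")),f(load("side13"))]))
E
```

```text
t 22.75 pos [0.5537 0.1815 0.0583] F [-0.22 -0.49 -0.5 ] tq [-0.65 -0.08  0.02] gap 0.0432
xdir [-0.0225  0.2178 -0.9757] yawy -173.94
```

View pics/c13.png

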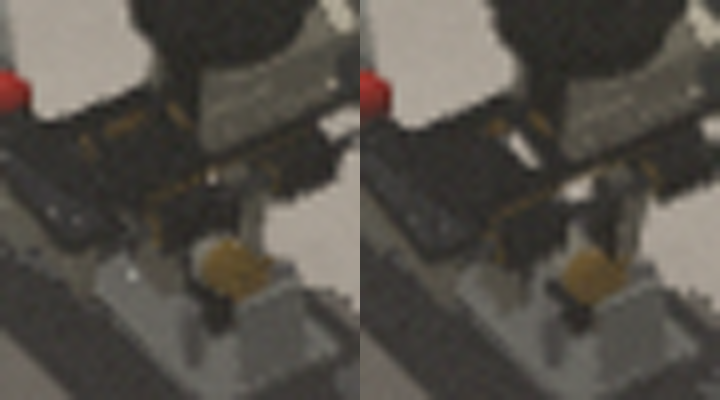

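Call:
apply_moves(series=[[0, -0.2, 1, 0, 0, 0, 0.5], [0, -0.4, 2, 0, 0, 0, 0.5], [0, -0.4, 2, 0, 0, 0, 0.5], [0, 0, 3, -0.1, -0.01, 0, 0.5], [0, 0, 3, -0.12, -0.012, 0, 0.3], [0, 0, 3, 0, 0, 0, 0], [-4, 3, 0, 0, 0, 0, 0], [-4, 4, 0, 0, 0, 0, 0], [-3, 4, 0, 0, 0, 0, 0], [0, 0, 0, 0, 0, 0, 0]])

```text
t: 24.1
position: [0.4426, 0.2839, 0.1997]
eef_rot: [-46.0, 89.9, 50.3]
contact_force: [0.3, -0.2, 0.2]
finger_gap: 0.0005
```

```bash
python3 st.py
python3 - <<'E'
from h import *
from station import optics
for n in("side","top"):
    d=optics.capture(n);pickle.dump(d,open(n+"14.pkl","wb"));cv2.imwrite(f"pics/f{n}14.png",d["frame"])
E
python3 c.py side14 190 125 65 60 11 pics/e14s.png; python3 c.py top14 125 170 100 65 8 pics/e14t.png
```

```text
t 24.1 pos [0.4426 0.2839 0.1997] F [ 0.27 -0.23  0.2 ] tq [ 0.02 -0.12  0.01] gap 0.0005
xdir [ 0.0012  0.0014 -1.    ] yawy -173.71
```

View pics/e14s.png

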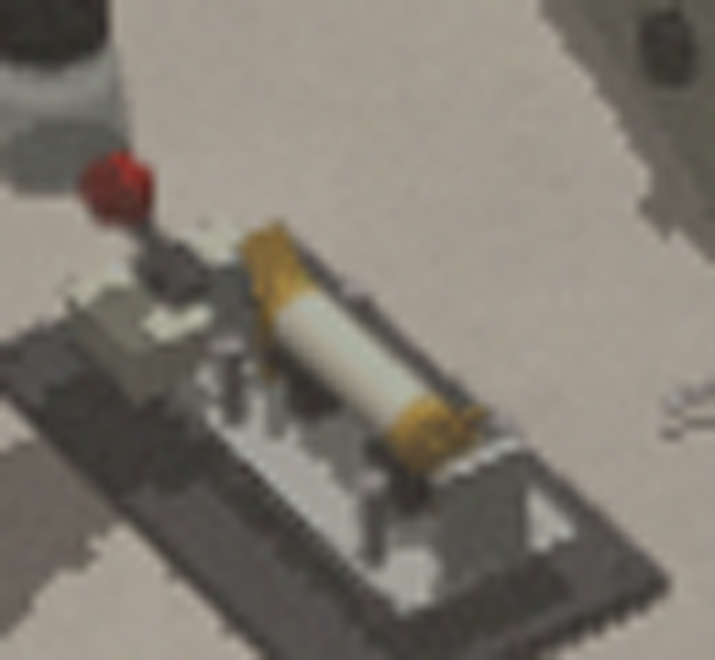

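View pics/e14t.png

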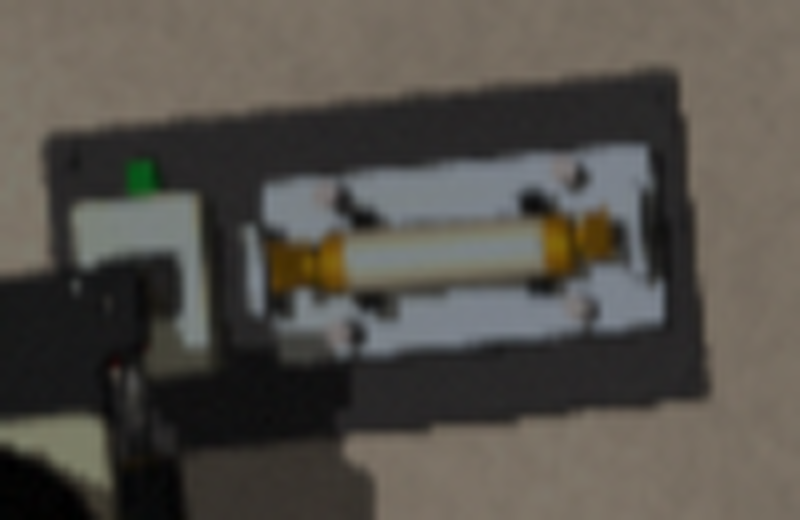

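The lamp looks level between the clips in both views, with its caps at top (332,262) and (558,245) in the crop. I'll check that it's seated with light touches at each end, comparing contact heights.

Call:
apply_moves(series=[[3.5, -2.3, 0, 0, 0, 0, 0], [3.6, -2.3, -2, 0, 0, 0, 0], [3.6, -2.2, -2, 0, 0, 0, 0], [0, 0, -3, 0, 0, 0, 0], [0, 0, -2.5, 0, 0, 0, 0], [0, 0, 0, 0, 0, 0, 0], [0, 0, 0, 0, 0, 0, 0]])

```text
t: 25.08
position: [0.552, 0.2134, 0.1046]
eef_rot: [-84.0, 89.9, 12.0]
contact_force: [-0.0, -0.0, 0.5]
finger_gap: 0.0003
```

```bash
python3 st.py
```

```text
t 25.07 pos [0.552  0.2134 0.1046] F [-0.02 -0.04  0.46] tq [ 0.14 -0.02  0.01] gap 0.0003
xdir [ 1.e-03  2.e-04 -1.e+00] yawy -173.96
```

Call:
apply_moves(series=[[0, 0, -0.6, 0, 0, 0, 0], [0, 0, -0.4, 0, 0, 0, 0], [0, 0, 0, 0, 0, 0, 0]])

```text
t: 25.45
position: [0.5509, 0.2138, 0.0935]
eef_rot: [113.0, 90.0, -150.9]
contact_force: [-0.5, 0.3, 0.5]
finger_gap: 0.0008
```

Call:
apply_moves(series=[[0, 0, -0.2, 0, 0, 0, 0], [0, 0, 0, 0, 0, 0, 0]])

```text
t: 25.7
position: [0.551, 0.2138, 0.0915]
eef_rot: [119.1, 90.0, -144.8]
contact_force: [-0.2, 0.3, -0.4]
finger_gap: 0.0005
```

Call:
apply_moves(series=[[0, 0, -0.2, 0, 0, 0, 0], [0, 0, 0, 0, 0, 0, 0]])

```text
t: 25.95
position: [0.5509, 0.2138, 0.0894]
eef_rot: [113.3, 90.0, -150.6]
contact_force: [0.5, 0.6, 0.1]
finger_gap: 0.0004
```

Call:
apply_moves(series=[[0, 0, -0.15, 0, 0, 0, 0], [0, 0, 0, 0, 0, 0, 0]])

```text
t: 26.2
position: [0.551, 0.2137, 0.0879]
eef_rot: [117.8, 90.0, -146.2]
contact_force: [-0.0, 0.4, 0.0]
finger_gap: 0.0003
```

Call:
apply_moves(series=[[0, 0, -0.15, 0, 0, 0, 0], [0, 0, 0, 0, 0, 0, 0]])

```text
t: 26.45
position: [0.551, 0.2138, 0.0864]
eef_rot: [111.7, 90.0, -152.3]
contact_force: [-0.3, -0.4, 0.3]
finger_gap: 0.0006
```

Call:
apply_moves(series=[[0, 0, -0.15, 0, 0, 0, 0], [0, 0, 0, 0, 0, 0, 0]])

```text
t: 26.7
position: [0.5516, 0.2139, 0.0857]
eef_rot: [-87.7, 89.9, 8.3]
contact_force: [1.3, -1.2, 4.1]
finger_gap: 0.0003
```

Call:
apply_moves(series=[[0, 0, -0.15, 0, 0, 0, 0], [0, 0, 0, 0, 0, 0, 0]])

```text
t: 26.95
position: [0.5518, 0.2139, 0.0854]
eef_rot: [-87.7, 89.9, 8.4]
contact_force: [-3.9, -1.7, 13.8]
finger_gap: 0.0006
```

Call:
apply_moves(series=[[0, 0, 0.6, 0, 0, 0, 0], [0, -1.5, 0.4, 0, 0, 0, 0], [0.5, -3.3, 0, 0, 0, 0, 0], [0, 0, 0, 0, 0, 0, 0], [0, 0, -0.4, 0, 0, 0, 0], [0, 0, -0.2, 0, 0, 0, 0], [0, 0, 0, 0, 0, 0, 0]])

```text
t: 27.82
position: [0.5559, 0.1662, 0.0872]
eef_rot: [117.2, 90.0, -146.7]
contact_force: [0.7, 0.6, 0.5]
finger_gap: 0.0004
```

Call:
apply_moves(series=[[0, 0, -0.15, 0, 0, 0, 0], [0, 0, 0, 0, 0, 0, 0]])

```text
t: 28.08
position: [0.5565, 0.1662, 0.0864]
eef_rot: [-79.0, 89.9, 17.1]
contact_force: [0.5, -0.5, 1.1]
finger_gap: 0.0002
```

Call:
apply_moves(series=[[0, 0, -0.1, 0, 0, 0, 0], [0, 0, 0, 0, 0, 0, 0]])

```text
t: 28.32
position: [0.5569, 0.1662, 0.0859]
eef_rot: [-79.3, 89.9, 16.8]
contact_force: [0.5, -1.6, 6.5]
finger_gap: 0.0008
```

Call:
apply_moves(series=[[0, 0, -0.1, 0, 0, 0, 0], [0, 0, 0, 0, 0, 0, 0]])

```text
t: 28.58
position: [0.5574, 0.1662, 0.0855]
eef_rot: [-82.7, 89.8, 13.4]
contact_force: [1.6, -2.3, 7.6]
finger_gap: 0.0003
```

Both ends stop rigidly at the same height: 0.0854 m at +y and 0.0855 m at −y. The lamp is level and home. Now the switch.

Call:
apply_moves(series=[[0, 0, 2, 0, 0, 0, 0], [0, 0, 3, 0, 0, 0, 0], [-2, 2, 2, 0, 0, 0, 0], [-3, 4, 0, 0, 0, 0, 0], [-3, 4, 0, 0, 0, 0, 0], [-2, 4, 0, 0, 0, 0, 0], [0, 1, 0, 0, 0, 0, 0], [0, 0, 0, 0, 0, 0, 0]])

```text
t: 29.58
position: [0.4559, 0.3162, 0.1538]
eef_rot: [129.1, 90.0, -134.7]
contact_force: [-0.3, -0.1, 0.9]
finger_gap: 0.0003
```

```bash
python3 st.py
python3 - <<'E'
from h import *
from station import optics
for n in("side","top"):
    d=optics.capture(n);pickle.dump(d,open(n+"15.pkl","wb"))
E
python3 c.py side15 170 95 80 70 8 pics/e15s.png
```

```text
t 29.57 pos [0.4559 0.3162 0.1538] F [-0.33 -0.1   0.86] tq [ 0.05 -0.09 -0.03] gap 0.0003
xdir [-4.e-04 -4.e-04 -1.e+00] yawy -173.85
```

View pics/e15s.png

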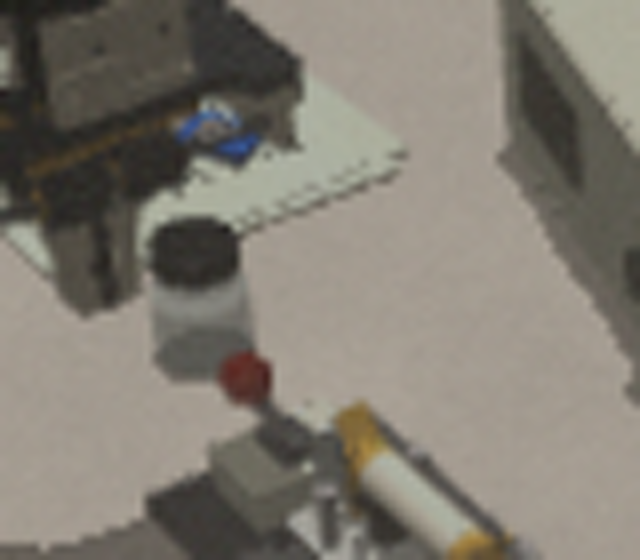

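Call:
apply_moves(series=[[0, -0.3, -3, 0, 0, 0, 0], [0, 0, -3, 0, 0, 0, 0], [0, 0, -1.8, 0, 0, 0, 0], [1.5, 0.1, 0, 0, 0, 0, 0], [1.0, 0.1, 0, 0, 0, 0, 0], [1.0, 0.1, 0, 0, 0, 0, 0], [0, 0, 0, 0, 0, 0, 0]])

```text
t: 30.55
position: [0.4921, 0.3159, 0.0765]
eef_rot: [-47.3, 89.9, 48.7]
contact_force: [0.2, -0.8, 1.4]
finger_gap: 0.0007
```

Call:
apply_moves(series=[[1.0, 0.1, 0, 0, 0, 0, 0], [1.0, 0.1, 0, 0, 0, 0, 0], [1.0, 0.1, 0, 0, 0, 0, 0], [0, 0, 0, 0, 0, 0, 0]])

```text
t: 31.05
position: [0.522, 0.3189, 0.0758]
eef_rot: [-83.2, 90.0, 12.8]
contact_force: [0.3, 0.1, -0.1]
finger_gap: 0.0003
```

```bash
python3 st.py
python3 - <<'E'
from h import *
from station import optics
for n in("side","top"):
    d=optics.capture(n);pickle.dump(d,open(n+"16.pkl","wb"))
E
python3 c.py side16 170 105 80 70 8 pics/e16s.png
```

```text
t 31.05 pos [0.522  0.3189 0.0758] F [ 0.34  0.09 -0.12] tq [0.12 0.   0.01] gap 0.0003
xdir [ 4.e-04  1.e-04 -1.e+00] yawy -173.96
```

View pics/e16s.png

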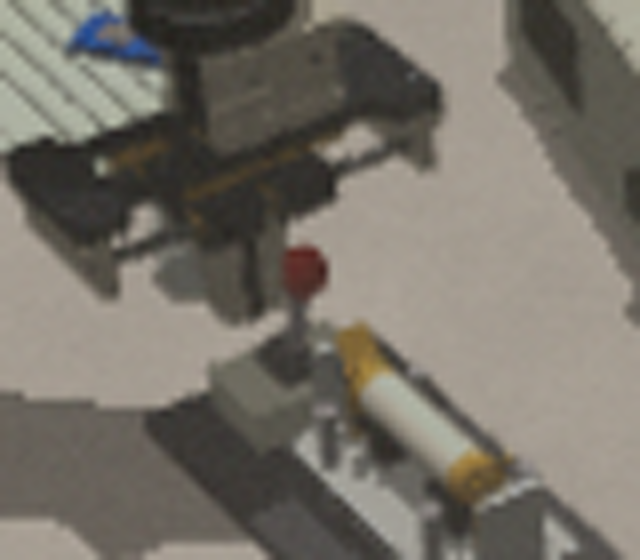

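Call:
apply_moves(series=[[0.8, 0.1, 0, 0, 0, 0, 0], [0.7, 0.1, 0, 0, 0, 0, 0], [0.5, 0, 0, 0, 0, 0, 0], [0, 0, 0, 0, 0, 0, 0]])

```text
t: 31.65
position: [0.5387, 0.3207, 0.0756]
eef_rot: [96.5, 89.7, -167.5]
contact_force: [-13.0, 2.0, 5.5]
finger_gap: 0.0004
```

Call:
apply_moves(series=[[0.3, 0, 0, 0, 0, 0, 0], [0, 0, 0, 0, 0, 0, 0]])

```text
t: 31.9
position: [0.5391, 0.3205, 0.0755]
eef_rot: [96.7, 89.5, -167.2]
contact_force: [-25.9, 5.1, 11.8]
finger_gap: 0.0005
```

Call:
apply_moves(series=[[0.3, 0, 0, 0, 0, 0, 0], [0, 0, 0, 0, 0, 0, 0]])

```text
t: 32.15
position: [0.5395, 0.3204, 0.0755]
eef_rot: [96.7, 89.3, -167.3]
contact_force: [-37.0, 6.8, 19.5]
finger_gap: 0.0002
```

The lever has met its stop, so I back off and check.

Call:
apply_moves(series=[[-1, 0, 0, 0, 0, 0, 0], [-3, 0, 0, 0, 0, 0, 0], [-3, 0, 2, 0, 0, 0, 0], [-3, 2, 4, 0, 0, 0, 0], [-2, 4, 4, 0, 0, 0, 0], [0, 5, 0, 0, 0, 0, 0], [0, 5, 0, 0, 0, 0, 0], [0, 0, 0, 0, 0, 0, 0], [0, 0, 0, 0, 0, 0, 0]])

```text
t: 33.28
position: [0.4272, 0.4808, 0.1757]
eef_rot: [175.8, 90.0, -88.1]
contact_force: [-0.2, -0.1, -0.5]
finger_gap: 0.0004
```

```bash
python3 st.py
python3 - <<'E'
from h import *
from station import optics
for n in("side","top"):
    d=optics.capture(n);pickle.dump(d,open(n+"17.pkl","wb"))
a=load("side17")["frame"][120:185,175:255];b=load("top17")["frame"][170:235,130:220]
f=lambda x,k:cv2.resize(x,None,fx=k,fy=k,interpolation=cv2.INTER_CUBIC)
cv2.imwrite("pics/a17.png",f(a,9));cv2.imwrite("pics/b17.png",f(b,8));cv2.imwrite("pics/f17.png",load("top17")["frame"])
E
```

```text
t 33.27 pos [0.4272 0.4808 0.1757] F [-0.15 -0.13 -0.5 ] tq [ 0.06 -0.01  0.03] gap 0.0004
xdir [ 0.e+00 -4.e-04 -1.e+00] yawy -173.91
```

View pics/a17.png

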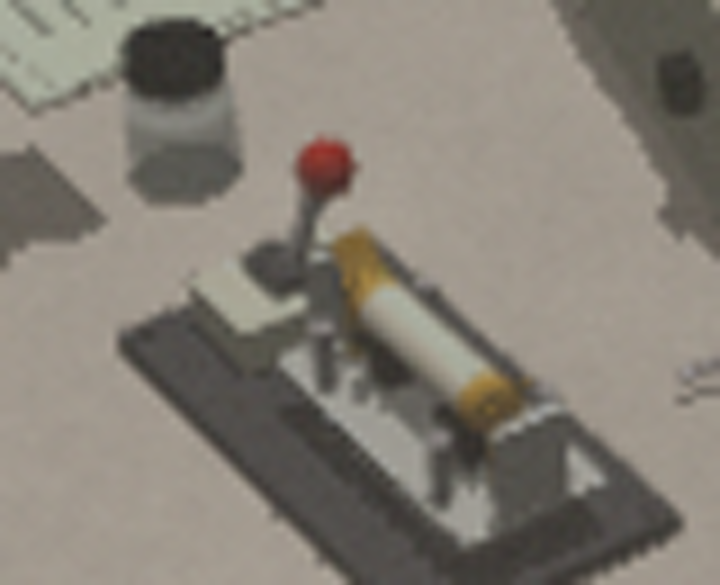

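View pics/b17.png

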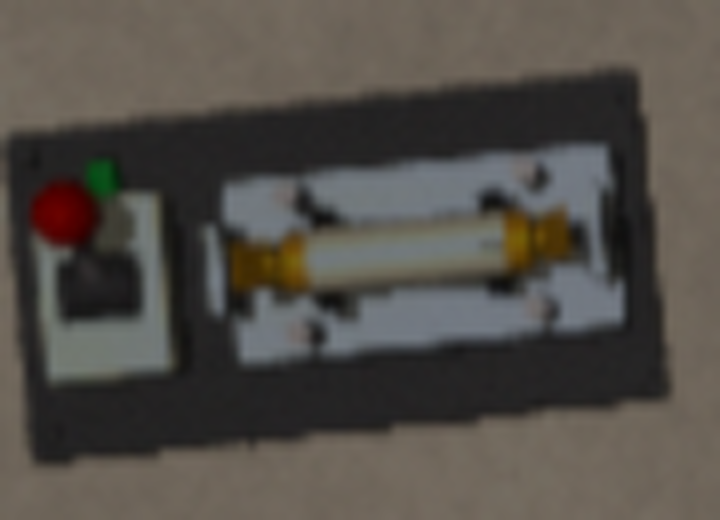

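View pics/f17.png

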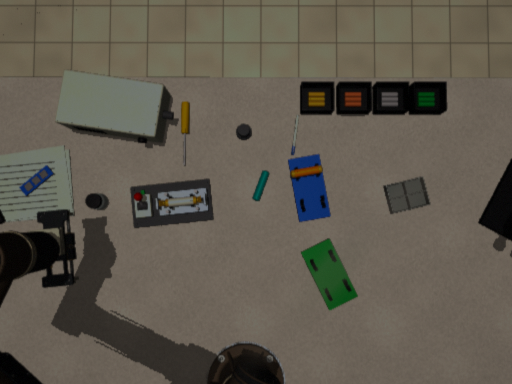

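Run:
```python
from h import *
t=load("top17");f=lambda U,V:((U+.5)/8-.5+130,(V+.5)/8-.5+170)
print("ball",back(t,*f(65,212),.0823))
a,b=back(t,*f(290,262),.0738),back(t,*f(518,240),.0738);m=(a+b)/2;print(a,b,m,np.degrees(np.arctan2(b[0]-a[0],a[1]-b[1])))
```

```text
ball [0.56583887 0.31924661 0.0823    ]
[0.54782283 0.23657079 0.0738    ] [0.55649623 0.15112316 0.0738    ] [0.55215953 0.19384697 0.0738    ] 5.795978739659566
```

Final top view: the ball is at x = 0.566 m, against 0.565 m expected when fully on. The lamp is centred on its clips at yaw 5.8° against the unit's 6.0°. The amber lamp and the bystanders look undisturbed, and the robot is clear.

```bash
python3 -c "
from station import order
print(order.finish_job())"
```

```text
the job is handed in; nothing more can be done
None
```

The white lamp is fitted between the clips, the switch is on, and the job is handed in at about 33 s of the 64 s allowed. One force reading during fitting may have gone past the lamp's limit.

**Fitting:** My first press was off by 2–3 mm along the lamp. The +y end snapped in while the −y end jammed on its clip nose, and the lamp tilted about 13° in the grip. I let go and pressed the −y end from above, but it did not move at 15 N, so I stopped. I then gripped the lamp again, shifted it about 3 mm toward +y, tilted it level and eased that end in.

**Last checks:**
- **Lamp:** light presses on both ends stopped rigidly at the same height, 0.0854 m and 0.0855 m. Its yaw is 5.8° against the unit's 6.0°.
- **Switch:** the lever was pushed to its stop, and the ball sits at x = 0.566 m where 0.565 m is expected for fully on.
- **Bench:** the amber lamp and the bystanders look undisturbed in the last picture, and the arm is clear of everything.

**Doubts:**
- **Lamp force:** during the jam the tool read about 28 N for a moment. That is above the advised push of about 20 N, and I could not measure the contact force on the lamp itself. No failure was reported.
- **Switch force:** I pressed the lever against its stop with up to about 37 N sideways (about 42 N with the vertical part). It was the shut fingers that pressed, not the gripper's body.
- **Lamp position along the unit:** the pictures put the lamp's centre at 0.194 m and the seat at 0.190–0.193 m, depending on what I measured from. That is within the tolerance of 5 mm but not exact.

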